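# Pack the clamping frame with discs and packers

## Robot

A 6-joint arm with a two-finger parallel gripper is mounted at the origin on a cart in front of the work surface, level with it; the furniture and walls round the work are solid. World frame = base frame: x ahead of the robot, y to its left, z up, the work surface at z = 0. Lengths are in m, angles in rad, forces in N, time in s.
With the tool pointing down it reaches from about 0.375 to 0.9 m from the base axis. Payload 3.1 kg.
Tool frame: the origin (TCP) lies on the centre line of the jaws, within the pads' length; the fingertips stand robot.finger_overhang ahead of it and the grasp point (between the pads) lies 2 mm behind it (robot.finger_overhang is the distance from the TCP to the fingertips, in m); z points along the fingers, y is the direction in which the jaws open and shut (so a half turn about z gives the same grasp; the last joint's range is limited). The gripper opens to 87 mm and grips with 3 to 60 N. Pads are 19 mm wide; open, the fingers measure 117 mm over their backs; the gripper's body (75 mm by 190 mm) begins 51 mm behind the grasp point.
Start: joints at [1.044, 0.527, 1.433, -0, 1.181, -0.178], TCP at [0.213, 0.588, 0.2] pointing down, gripper open.
Joint ranges: [-3.08, 3.08], [-0.75, 2.2], [0.22, 2.44], [-1.43, 4.57], [0, 2.65], [-2.85, 2.85]. Speed limits (rad/s): [2.79, 2.79, 3.14, 3.14, 3.14, 3.14].

## Interface

Orientations are given as a unit quaternion [x, y, z, w].
In Python, from rig import robot gives the robot as it stands. The module is installed in compiled form; this text tells all that it offers.
- The arm moves only by the tool step_arm, never from a script. Its arguments are lists of equal length, an entry for each row: "slide": the shift along the tool's x, y, z in mm, a list of three; "twist": the turn about the tool's z in degrees. A call has 1 to 20 rows; each row shifts and turns the commanded pose from where the row before left it, along the tool's axes as they then stand; what a row does not reach is not made up. A row lasts 1/12 s, in which the tool goes at most 41.7 mm and 7.16 degrees, less where a joint would pass 70% of its speed; a pose out of reach is approached as far as the arm can. A call is refused whole if a number of a shift passes 41.7 or a number of a turn 7.16, either way. A call with a gripper value outside its range is refused whole. "jaw" is the finger opening in mm, from 0 to 87, set as the call begins (left out, the last holds). The fingers move at their own pace and stop on an object; "force" is the grip in N (left out, the last holds). Time passes only in rows, so rows that do not move let the fingers close. It gives the time, the measured TCP pose, the force and the opening at its end, in the units of the state.
- robot.get_obs(): the state, without advancing time (a new reading comes with each control period).
- robot.camera(name): name is "scene" or "side" or "wrist"; returns a dict with "color" (420x560x3 uint8, blue, green, red), "depth" (420x560 float32, m along the optical axis (not along the pixel's ray), 0 where there is no reading), "camera_matrix" (3x3 intrinsics, pixels), "origin" and "orientation" of the camera in the world. Camera axes: x right, y down, z forward; pixel columns grow to the right and rows downward; lengths in m; the calibration is good to about 2 mm. A picture is of the moment at which its call begins.
- robot.hand_in(): hands the job in, once; it reports no verdict.
The state is a dict: "time": time; "q": joint angles; "joint_velocities": joint speeds; "joint_torque": joint torques, N m; "position": TCP position; "tool_rot": TCP orientation; "ft_force": force on the tool from outside, world axes, zero at the start; "moment": the same for the moment, N m; "grip_width": finger opening in m.
Only numpy, scipy, OpenCV 4.12 (cv2) and the standard library are available. Lean on these libraries where they do the work, as an engineer would, in place of code of your own. Each camera call takes 0.05 s, during which the arm holds its last target.

## Task

Take the pull hook from its rack, hook it into the finger hole of the clamping frame's tray, pull the tray fully out and hang the hook back in its rack. Stack every white sample disc that is out, in one flat pile centred on the tray's marked seat, together with those rectangular packers that bring the pile to 60 mm, so that it snugly fills the 62 mm gap under the bar. Then slide the loaded tray fully home under the bar without forcing anything against the bar, and leave the beaker, dropper bottle and timer alone.

Things in the scene. Friction and masses are not known exactly. Their poses are not given: they have to be found in the camera images.
- tray (a joint): sliding steel tray of the clamping frame: distance in m it is drawn out; 0 = fully home under the bar, 0.135 = fully out (end stop). It slides level along the frame's -x (roughly towards the robot) with about 1.5 N of friction and stays where it is left.
- tray_seat (a point): centre of the tray's seat, on its flat top face, 20 mm above the worktop, between engraved corner marks 80 x 52 mm; under the middle of the bar when home. -x = the way the tray slides out. Tray plate 96 mm wide (y), 6 mm thick (underside 14 mm above the worktop); an upright back wall, 96 mm wide, rises 55 mm above its top face 46 mm behind (+x) the seat's centre.
- tray_hole (a point): centre of the square finger hole (30 x 30 mm, right through the 6 mm plate) in the tray's front tongue, at the level of its top face, 85 mm in front (-x) of the seat; 14 mm of free height below the plate there. The tongue is 60 mm wide.
- tray_lip (a point): centre of the front (-x) face of the upturned lip at the tray's front end, 30 mm above the worktop, 116 mm in front of the seat: lip 60 mm wide, 6 mm thick, its top 40 mm above the worktop. To push the tray home, push on this face.
- bar: fixed cross bar of the clamping frame, 60 (x) x 150 (y) x 12 mm; origin at the centre of its underside, 82 mm above the worktop: 62 mm gap over the tray. Legs under its ends, inner faces 110 mm apart. Dark runners, 14 mm high, 16 mm wide, at y = +-40 mm under the tray, reach 210 mm in front of the bar's centre; a 12 mm high floor between them ends 65 mm in front of it.
- hook_handle (a point): centre of the grey handle of the pull hook, a square bar 16 x 90 x 16 mm (long along its own y), 80 g. An 8 mm steel shank hangs from its middle, ending 78 mm below the handle's centre; there a foot, 5 mm high, 8 mm wide, points along the hook's own -x, reaching 12 mm from the shank's axis. It starts hanging in the rack, handle centre 96 mm above the worktop.
- hook_tip (a point): bottom end of the hook's shank, on its axis, 75.5 mm below the handle's centre (2.5 mm above the very end).
- rack_rest (a point): where the handle's centre lies when the hook hangs in its rack (96 mm above the worktop); same axes as the hook hanging there. The rack is fixed: two uprights 40 mm deep (x), 8 mm thick, their inner faces 56 mm apart along y, 88 mm high; the handle lies across them in notches 24 mm wide between 12 mm high horns; base 70 x 90 x 8 mm.
- packer_8_mid (a point): centre (half-way up) of the loose rectangular aluminium packer 52 x 46 x 8 mm (long along its own x, 8 mm thick, z up); lies flat on the worktop. The thicker a packer, the longer it is.
- packer_16_mid (a point): centre (half-way up) of the loose rectangular aluminium packer 60 x 46 x 16 mm (long along its own x, 16 mm thick, z up); lies flat on the worktop. The thicker a packer, the longer it is.
- packer_20_mid (a point): centre (half-way up) of the loose rectangular aluminium packer 68 x 46 x 20 mm (long along its own x, 20 mm thick, z up); lies flat on the worktop. The thicker a packer, the longer it is.
- packer_28_mid (a point): centre (half-way up) of the loose rectangular aluminium packer 76 x 46 x 28 mm (long along its own x, 28 mm thick, z up); lies flat on the worktop. The thicker a packer, the longer it is.
- disc_1_mid (a point): centre (half-way up) of a loose round white ceramic sample disc, 50 mm diameter, 12 mm thick, lying flat (its z up; either face may be up); all discs are alike; one to three of them are out, an absent one reads None from the start.
- disc_2_mid (a point): centre (half-way up) of a loose round white ceramic sample disc, 50 mm diameter, 12 mm thick, lying flat (its z up; either face may be up); all discs are alike; one to three of them are out, an absent one reads None from the start.
- disc_3_mid (a point): centre (half-way up) of a loose round white ceramic sample disc, 50 mm diameter, 12 mm thick, lying flat (its z up; either face may be up); all discs are alike; one to three of them are out, an absent one reads None from the start.
- beaker: bystander: low clear plastic beaker, 73 x 83 x 98 mm; origin at the centre of its underside. Leave it alone.
- dropper: bystander: brown dropper bottle, 33 mm diameter, 94 mm high; origin at the centre of its underside. Leave it alone.
- timer: bystander: white bench timer, 62 x 62 x 18 mm, lying on its back; origin at the centre of its underside. Leave it alone.
Mind the look-alikes: they are no part of the job. Leave any black, blue or orange look-alike of the part that bears disc_3_mid alone.

How it is judged:
On the way, in this order (a step that is already met when the one before it is completed fails the run):
1. the tray is pulled fully out (more than 120 mm) with the hook's foot in its finger hole (value of joint tray above 0.12 m and horizontal distance between hook_tip and tray_hole below 0.022 m and z of hook_tip in the frame of tray_hole below 0 m), for 0.1 s.
2. on the drawn tray, all discs and the chosen packers form one pile 60 mm high on the seat (value of joint tray above 0.09 m and horizontal distance between each of disc_1_mid, disc_2_mid, disc_3_mid and tray_seat below 0.018 m and z of each of disc_1_mid, disc_2_mid, disc_3_mid in the frame of tray_seat above 0.002 m and angle between the z axis of each of disc_1_mid, disc_2_mid, disc_3_mid and the z axis of tray_seat, either way round below 0.1 rad and ((horizontal distance between disc_1_mid and tray_seat below 0.018 m and z of disc_1_mid in the frame of tray_seat between 0.002 and 0.0558 m and angle between the z axis of disc_1_mid and the z axis of tray_seat, either way round below 0.1 rad and z of disc_1_mid in the frame of tray_seat above 0.0522 m) or (horizontal distance between disc_2_mid and tray_seat below 0.018 m and z of disc_2_mid in the frame of tray_seat between 0.002 and 0.0558 m and angle between the z axis of disc_2_mid and the z axis of tray_seat, either way round below 0.1 rad and z of disc_2_mid in the frame of tray_seat above 0.0522 m) or (horizontal distance between disc_3_mid and tray_seat below 0.018 m and z of disc_3_mid in the frame of tray_seat between 0.002 and 0.0558 m and angle between the z axis of disc_3_mid and the z axis of tray_seat, either way round below 0.1 rad and z of disc_3_mid in the frame of tray_seat above 0.0522 m) or (horizontal distance between packer_8_mid and tray_seat below 0.018 m and z of packer_8_mid in the frame of tray_seat between 0.002 and 0.0578 m and angle between the z axis of packer_8_mid and the z axis of tray_seat, either way round below 0.1 rad and z of packer_8_mid in the frame of tray_seat above 0.0542 m) or (horizontal distance between packer_16_mid and tray_seat below 0.018 m and z of packer_16_mid in the frame of tray_seat between 0.002 and 0.0538 m and angle between the z axis of packer_16_mid and the z axis of tray_seat, either way round below 0.1 rad and z of packer_16_mid in the frame of tray_seat above 0.0502 m) or (horizontal distance between packer_20_mid and tray_seat below 0.018 m and z of packer_20_mid in the frame of tray_seat between 0.002 and 0.0518 m and angle between the z axis of packer_20_mid and the z axis of tray_seat, either way round below 0.1 rad and z of packer_20_mid in the frame of tray_seat above 0.0482 m) or (horizontal distance between packer_28_mid and tray_seat below 0.018 m and z of packer_28_mid in the frame of tray_seat between 0.002 and 0.0478 m and angle between the z axis of packer_28_mid and the z axis of tray_seat, either way round below 0.1 rad and z of packer_28_mid in the frame of tray_seat above 0.0442 m))), for 0.2 s.
At the end, for the whole second after the job is handed in: The tray is home (within 6 mm); every disc that is out lies flat within 18 mm of the seat's centre; the top piece of the pile, disc or packer, lies flat within 18 mm of the seat's centre with its top 60 mm (+-1.8 mm) above the tray; the hook hangs in its rack (handle within 15 mm of its rest) (value of joint tray below 0.006 m and distance between hook_handle and rack_rest below 0.015 m and horizontal distance between each of disc_1_mid, disc_2_mid, disc_3_mid and tray_seat below 0.018 m and z of each of disc_1_mid, disc_2_mid, disc_3_mid in the frame of tray_seat above 0.002 m and angle between the z axis of each of disc_1_mid, disc_2_mid, disc_3_mid and the z axis of tray_seat, either way round below 0.1 rad and ((horizontal distance between disc_1_mid and tray_seat below 0.018 m and z of disc_1_mid in the frame of tray_seat between 0.002 and 0.0558 m and angle between the z axis of disc_1_mid and the z axis of tray_seat, either way round below 0.1 rad and z of disc_1_mid in the frame of tray_seat above 0.0522 m) or (horizontal distance between disc_2_mid and tray_seat below 0.018 m and z of disc_2_mid in the frame of tray_seat between 0.002 and 0.0558 m and angle between the z axis of disc_2_mid and the z axis of tray_seat, either way round below 0.1 rad and z of disc_2_mid in the frame of tray_seat above 0.0522 m) or (horizontal distance between disc_3_mid and tray_seat below 0.018 m and z of disc_3_mid in the frame of tray_seat between 0.002 and 0.0558 m and angle between the z axis of disc_3_mid and the z axis of tray_seat, either way round below 0.1 rad and z of disc_3_mid in the frame of tray_seat above 0.0522 m) or (horizontal distance between packer_8_mid and tray_seat below 0.018 m and z of packer_8_mid in the frame of tray_seat between 0.002 and 0.0578 m and angle between the z axis of packer_8_mid and the z axis of tray_seat, either way round below 0.1 rad and z of packer_8_mid in the frame of tray_seat above 0.0542 m) or (horizontal distance between packer_16_mid and tray_seat below 0.018 m and z of packer_16_mid in the frame of tray_seat between 0.002 and 0.0538 m and angle between the z axis of packer_16_mid and the z axis of tray_seat, either way round below 0.1 rad and z of packer_16_mid in the frame of tray_seat above 0.0502 m) or (horizontal distance between packer_20_mid and tray_seat below 0.018 m and z of packer_20_mid in the frame of tray_seat between 0.002 and 0.0518 m and angle between the z axis of packer_20_mid and the z axis of tray_seat, either way round below 0.1 rad and z of packer_20_mid in the frame of tray_seat above 0.0482 m) or (horizontal distance between packer_28_mid and tray_seat below 0.018 m and z of packer_28_mid in the frame of tray_seat between 0.002 and 0.0478 m and angle between the z axis of packer_28_mid and the z axis of tray_seat, either way round below 0.1 rad and z of packer_28_mid in the frame of tray_seat above 0.0442 m))); the robot touches nothing.
It fails at once if the bar is pressed with more than 15 N (contact force between bar and anything else above 15 N).
It fails at once if the beaker, dropper bottle or timer is moved more than 30 mm (distance of any of beaker, dropper, timer from where it was at the start of the episode above 0.03 m).
Of disc_1, disc_2, disc_3 only 1 to 3 are there at a start; the rules pass over those that are not, and their reading is None.
At some moment in a run one of disc_1, disc_2, disc_3 may be knocked a few centimetres aside while the robot is not near it.
It also fails if it takes over 210 s, if anything falls off the work surface, if the arm or the gripper's body presses on something with over 40 N, if the wrist force passes 120 N, or if a joint passes its speed limit or range.

## Working session

There is one attempt and no reset: what is moved stays moved. The work goes in short steps, Python scripts to look and compute and a tool call to move; the robot and the scene stay as the last step left them, time stands still between calls to the robot, and variables do not carry over. Pictures are saved under pics/ and viewed, and the job is handed in when it is done.

Besides the shell and the picture viewer there is one more tool, called after "Request:" in YAML: its name, and indented under it one key for each argument. step_arm: Moves the arm, as the interface text tells. Its arguments: {"type":"object","properties":{"slide":{"type":"array","items":{"type":"array","items":{"type":"number"}}},"twist":{"type":"array","items":{"type":"number"}},"jaw":{"type":"number"},"force":{"type":"number"}},"required":["slide","twist"]}

```bash
mkdir -p pics; ls
cat > h.py <<'E'
import numpy as np, cv2
from rig import robot
from scipy.spatial.transform import Rotation as R
def cam(n,save=None):
    c=robot.camera(n)
    if save: cv2.imwrite('pics/'+save+'.png',c['color'])
    o=c['orientation']; o=np.array(o)
    M=R.from_quat(o).as_matrix() if o.shape==(4,) else o
    K=np.array(c['camera_matrix']);d=c['depth']
    v,u=np.mgrid[0:d.shape[0],0:d.shape[1]]
    P=np.stack([(u-K[0,2])/K[0,0]*d,(v-K[1,2])/K[1,1]*d,d],-1)@M.T+np.array(c['origin'])
    P[d==0]=np.nan
    return c,P
def st():
    s=robot.get_obs();print('t',round(s['time'],2),'p',np.round(s['position'],4),'rpy',np.round(R.from_quat(s['tool_rot']).as_euler('zyx',degrees=True),1),'F',np.round(s['ft_force'],1),'w',round(s['grip_width'],4),'q',np.round(s['q'],2))
    return s
E
python3 - <<'E'
from h import *
st();print(robot.finger_overhang)
for n in ['scene','side','wrist']:
    c,P=cam(n,n+'0');np.savez('/tmp/'+n+'0.npz',P=P,c=c['color']);print(n,c['origin'])
E
```

```text
pics
t 0.0 p [0.2126 0.5869 0.1988] rpy [-1.601e+02 -1.000e-01  1.799e+02] F [-1.   0.1  1.1] w 0.0874 q [ 1.04  0.53  1.43 -0.    1.18 -0.18]
0.017
scene [-0.13125661 -0.53542818  0.78184362]
side [0.31088245 0.86734286 0.86683265]
wrist [0.13526348 0.613579   0.38380552]
```

View pics/scene0.png

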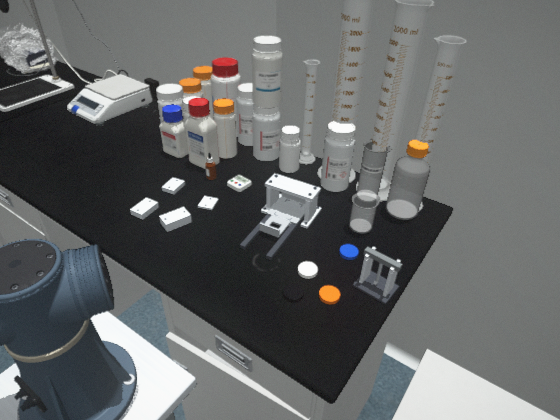

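View pics/side0.png

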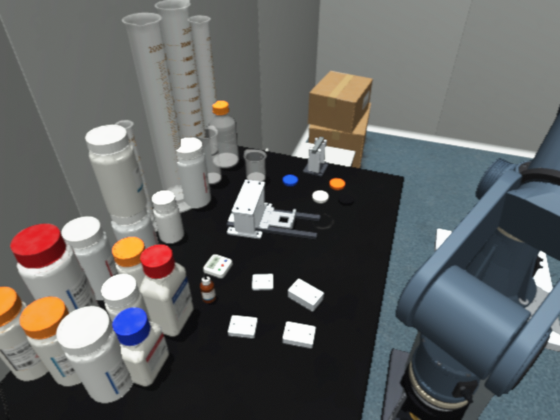

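View pics/wrist0.png

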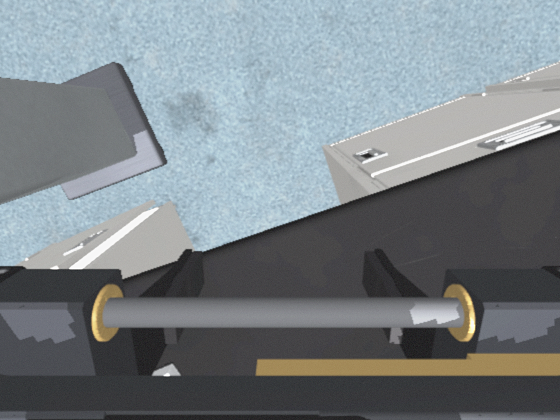

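The scene picture shows the frame at (290,200), the rack with hook at (380,275) and one white disc at (308,270). The look-alikes are blue (348,252), orange (329,295) and black (292,294). The four packers are at (173,185), (145,208), (175,218) and (208,202), and the timer is at (238,183). Next I'll enlarge the scene and measure.

Run:
```python
from h import *
for n,(u0,v0,u1,v1) in {'scene':(110,150,430,320),'side':(190,120,410,360)}.items():
    a=np.load('/tmp/'+n+'0.npz');I=a['c'][v0:v1,u0:u1]
    f=min(800/(u1-u0),600/(v1-v0));cv2.imwrite('pics/'+n+'0c.png',cv2.resize(I,None,fx=f,fy=f,interpolation=cv2.INTER_CUBIC)[:600,:800])
    P=a['P'];
    # objects above table
    z=P[...,2];m=((z>0.004)&(z<0.2)&(P[...,0]>0.2)&(P[...,0]<0.85)&(np.abs(P[...,1])<0.6)).astype(np.uint8)
    k,l,s,ce=cv2.connectedComponentsWithStats(m)
    for i in range(1,k):
        if s[i,4]<40: continue
        q=P[l==i];zt=np.nanpercentile(q[:,2],90);t=q[q[:,2]>zt-0.004]
        r=cv2.minAreaRect((t[:,:2]*1000).astype(np.float32))
        print(n,np.round(ce[i]),s[i,4],'ztop %.3f'%zt,'mean',np.round(t.mean(0),3),'rect',np.round(r[0]),np.round(r[1]),round(r[2]),'col',a['c'][l==i].mean(0).round())
```

```text
scene [197. 130.] 4519 ztop 0.185 mean [0.784 0.423 0.191] rect [798. 452.] [256. 148.] 80 col [126. 127. 132.]
scene [238. 183.] 246 ztop 0.017 mean [0.708 0.19  0.016] rect [709. 191.] [56. 57.] 84 col [195. 199. 194.]
scene [285. 209.] 3035 ztop 0.093 mean [ 0.697 -0.019  0.093] rect [699. -16.] [ 65. 152.] 6 col [162. 159. 155.]
scene [173. 185.] 222 ztop 0.017 mean [0.572 0.346 0.015] rect [573. 347.] [64. 48.] 11 col [214. 212. 209.]
scene [363. 212.] 955 ztop 0.094 mean [ 0.766 -0.214  0.094] rect [ 756. -217.] [74. 73.] 26 col [126. 126. 124.]
scene [207. 202.] 165 ztop 0.009 mean [0.575 0.203 0.007] rect [577. 204.] [52. 47.] 19 col [237. 236. 233.]
scene [143. 208.] 337 ztop 0.020 mean [0.44  0.328 0.019] rect [442. 328.] [70. 50.] 9 col [209. 208. 205.]
scene [175. 218.] 473 ztop 0.029 mean [0.456 0.216 0.027] rect [457. 217.] [51. 76.] 68 col [199. 198. 194.]
scene [348. 251.] 226 ztop 0.012 mean [ 0.64  -0.238  0.011] rect [ 640. -237.] [51. 46.] 41 col [210. 100.  49.]
scene [378. 275.] 1459 ztop 0.102 mean [ 0.575 -0.347  0.102] rect [ 577. -346.] [90. 39.] 88 col [110
[... 1193 characters left out ...]
5] rect [712. 197.] [59. 58.] 85 col [214. 219. 216.]
side [207. 289.] 303 ztop 0.074 mean [0.69  0.297 0.078] rect [690. 297.] [14. 14.] 27 col [ 83.  93. 110.]
side [262. 281.] 261 ztop 0.009 mean [0.579 0.208 0.007] rect [581. 207.] [50. 47.] 19 col [244. 245. 243.]
side [305. 294.] 632 ztop 0.028 mean [0.46  0.221 0.026] rect [460. 220.] [48. 76.] 71 col [221. 220. 218.]
side [ 58. 322.] 115 ztop 0.198 mean [0.848 0.557 0.197] rect [847. 556.] [29.  5.] 90 col [ 47. 101. 165.]
side [242. 326.] 502 ztop 0.016 mean [0.576 0.352 0.015] rect [576. 351.] [60. 48.] 11 col [238. 238. 236.]
side [298. 334.] 608 ztop 0.020 mean [0.443 0.333 0.018] rect [444. 332.] [68. 48.] 6 col [236. 236. 235.]
```

View pics/scene0c.png

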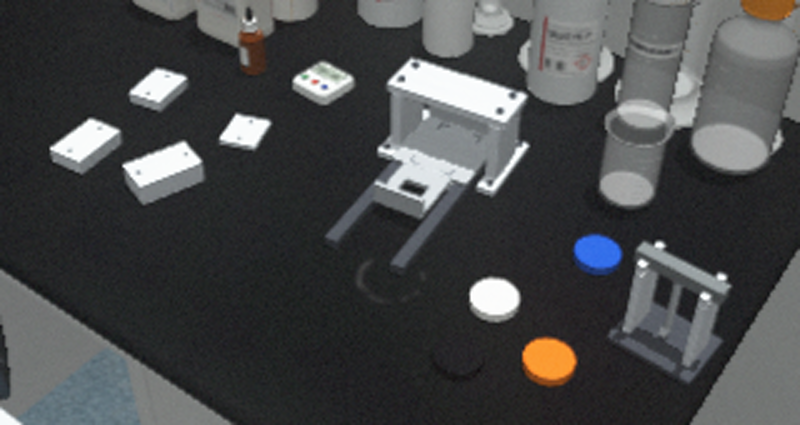

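View pics/side0c.png

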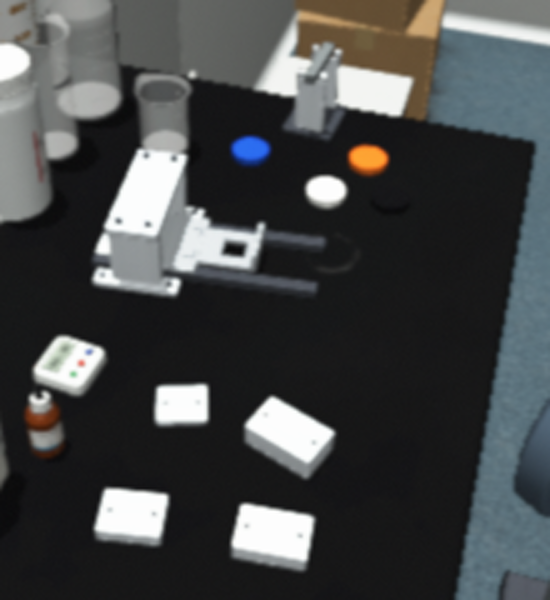

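The two cameras agree to about 4 mm, and only one white disc shows, so the pile would be 12 + 20 + 28 = 60 mm. Next I'll measure the axes of the frame and rack.

Run:
```python
from h import *
def rect(t): 
    r=cv2.minAreaRect((t[:,:2]*1000).astype(np.float32));return np.round(r[0],1),np.round(r[1],1),round(r[2],1)
for n in ['scene','side']:
    a=np.load('/tmp/'+n+'0.npz');P=a['P'];z=P[...,2];x=P[...,0];y=P[...,1]
    def sel(z0,z1,x0,x1,y0,y1): return P[(z>z0)&(z<z1)&(x>x0)&(x<x1)&(y>y0)&(y<y1)]
    print(n,'bar',rect(sel(.088,.1,.62,.79,-.13,.09)))
    t=sel(.034,.046,.54,.66,-.1,.09);print(' lip',rect(t),t.mean(0).round(4),len(t))
    t=sel(.016,.024,.56,.68,-.05,.05);print(' plate',rect(t),len(t))
    for zz in [(.005,.018)]:
        t=sel(*zz,.45,.62,-.12,.12);print(' runners',rect(t),len(t))
    t=sel(.1,.108,.5,.65,-.42,-.28);print(' handle',rect(t),t.mean(0).round(4),len(t))
    t=sel(.005,.011,.5,.65,-.42,-.28);print(' base',rect(t),len(t))
    t=sel(.012,.08,.5,.65,-.42,-.28);print(' rackpts',len(t))
s=robot.get_obs();c=robot.camera('wrist');o=np.array(c['orientation'])
T=R.from_quat(s['tool_rot']);print('wrist cam in tool',T.inv().apply(np.array(c['origin'])-s['position']).round(4),(T.inv()*(R.from_quat(o) if o.size==4 else R.from_matrix(o))).as_matrix().round(3))
print(c['camera_matrix'])
```

```text
scene bar (array([698.8, -15.7]), array([ 65. , 151.8]), 5.8)
 lip (array([568.3, -32.2]), array([10.1, 59.7]), 5.8) [ 0.5671 -0.0334  0.038 ] 55
 plate (array([620.4,  -1.2]), array([118.7,  97.6]), 0.4) 456
 runners (array([557.1, -33.2]), array([136.5,  97.5]), 7.1) 510
 handle (array([ 578.9, -345.9]), array([33.2, 89.1]), 4.0) [ 0.5757 -0.3474  0.1027] 220
 base (array([ 554.9, -337.5]), array([103.5, 114. ]), 85.8) 545
 rackpts 411
side bar (array([701.5, -13.2]), array([ 60.1, 152.8]), 6.8)
 lip (array([570.6, -28.4]), array([ 6. , 60.3]), 7.0) [ 0.5703 -0.0277  0.038 ] 30
 plate (array([622. ,  -1.4]), array([115.1,  98.7]), 1.7) 410
 runners (array([559.4, -30.9]), array([132.1, 101.9]), 7.2) 491
 handle (array([ 583.3, -342.2]), array([88.5, 23.5]), 85.8) [ 0.5796 -0.3405  0.102 ] 63
 base (array([ 554.9, -337.4]), array([ 92.7, 117.5]), 82.8) 110
 rackpts 278
wrist cam in tool [ 0.0819 -0.0017 -0.1848] [[-0.001 -0.954 -0.3  ]
 [ 1.    -0.001  0.   ]
 [-0.    -0.3    0.954]]
[[330.13754226   0.         282.89455139]
 [  0.         330.13754226 211.30819195]
 [  0.           0.           1.        ]]
```

```bash
sed -i "s/'zyx'/'ZYX'/" h.py; python3 -c "
from h import *
st()"
```

```text
t 0.2 p [0.2127 0.5872 0.1992] rpy [ 160.1   -0.  -179.9] F [-0.8 -1.  -0.1] w 0.0871 q [ 1.04  0.53  1.43 -0.    1.18 -0.18]
```

Request:
step_arm:
  slide:
    - [0,0,-6]
    - [0,0,-6]
    - [0,0,-6]
    - [0,0,-6]
    - [0,0,-6]
    - [0,0,-6]
    - [0,0,-6]
    - [0,0,-6]
    - [0,0,-6]
    - [0,0,-6]
  twist: [7,7,7,7,7,7,7,7,7,7]
  jaw: 50

```text
time: 1.03
position: [0.2128, 0.5873, 0.2598]
tool_rot: [0.709, 0.705, -0.0, 0.0]
ft_force: [0.1, -0.2, 0.1]
grip_width: 0.0502
```

Request:
step_arm:
  slide:
    - [-33,20,0]
    - [-33,20,0]
    - [-33,20,0]
    - [-33,20,0]
    - [-33,20,0]
    - [-33,20,0]
    - [-33,20,0]
    - [-33,20,0]
    - [-33,20,0]
    - [-33,20,0]
    - [-33,20,0]
    - [-33,20,0]
  twist: [0,0,0,0,0,0,0,0,0,0,0,0]

```text
time: 2.03
position: [0.454, 0.1901, 0.2599]
tool_rot: [0.707, 0.708, 0.0, -0.0]
ft_force: [0.7, 1.0, -0.4]
grip_width: 0.05
```

Request:
step_arm:
  slide:
    - [-36,8,0]
    - [-36,8,0]
    - [-36,8,0]
    - [-36,8,0]
    - [-36,8,0]
    - [-36,8,0]
    - [-36,8,0]
    - [-36,8,0]
    - [-36,8,0]
    - [-36,8,0]
    - [-36,8,0]
    - [-36,8,0]
    - [-36,8,0]
    - [-36,8,0]
    - [-36,8,0]
    - [-20,4,0]
    - [0,0,0]
    - [0,0,0]
  twist: [0,0,0,0,0,0,0,0,0,0,0,0,0,0,0,0,0,0]

```text
time: 3.53
position: [0.5777, -0.3687, 0.2588]
tool_rot: [0.707, 0.707, 0.0, -0.001]
ft_force: [-0.1, 0.4, -0.1]
grip_width: 0.0499
```

Run:
```python
from h import *
st()
c,P=cam('wrist','w1');np.savez('/tmp/w1.npz',P=P,c=c['color'])
```

```text
t 3.53 p [ 0.5777 -0.3687  0.2588] rpy [ 9.000e+01 -1.000e-01 -1.799e+02] F [-0.1  0.4 -0.1] w 0.0499 q [-0.73  0.56  1.2   0.    1.39 -0.73]
```

View pics/w1.png

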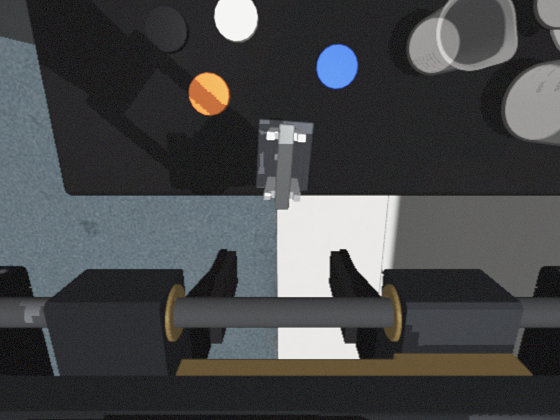

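The wrist view shows the rack at (285,165) with the handle along the image vertical, the orange disc at (208,94), the white disc at (236,18), the blue disc at (337,66) and the beaker at (475,30). I'll measure the handle and look for the foot.

Run:
```python
from h import *
a=np.load('/tmp/w1.npz');P=a['P'];z=P[...,2];x=P[...,0];y=P[...,1]
m=(z>.098)&(z<.110)&(y>-.42)&(y<-.28)&(x>.5)&(x<.65)
t=P[m];print(len(t),t.mean(0),np.percentile(t,[2,98],axis=0))
# centre line fit per y
ys=np.linspace(-.385,-.305,9);L=[]
for y0 in ys:
    q=t[np.abs(t[:,1]-y0)<.005]; 
    if len(q)>3: L.append((y0,(q[:,0].min()+q[:,0].max())/2,q[:,0].max()-q[:,0].min()));
L=np.array(L);print(L.round(4));print('slope dx/dy',np.polyfit(L[:,0],L[:,1],1), np.degrees(np.polyfit(L[:,0],L[:,1],1)[0]))
m=(z>.004)&(z<.012)&(y>-.42)&(y<-.28)&(x>.5)&(x<.65);t=P[m]
r=cv2.minAreaRect((t[:,:2]*1000).astype(np.float32));print('base',r)
I=a['c'][100:220,240:340];cv2.imwrite('pics/w1c.png',cv2.resize(I,None,fx=5,fy=5,interpolation=cv2.INTER_CUBIC))
a=np.load('/tmp/side0.npz')['c'][135:180,295:340];b=np.load('/tmp/scene0.npz')['c'][240:305,350:410]
cv2.imwrite('pics/foot.png',np.hstack([cv2.resize(a,(400,400),interpolation=cv2.INTER_CUBIC),cv2.resize(b,(400,400),interpolation=cv2.INTER_CUBIC)]))
```

```text
1546 [ 0.57836566 -0.34582274  0.10324711] [[ 0.56081868 -0.38954939  0.09908015]
 [ 0.59647736 -0.30509692  0.10548296]]
[[-0.385   0.576   0.0389]
 [-0.375   0.5759  0.0388]
 [-0.365   0.5776  0.0159]
 [-0.355   0.5776  0.0158]
 [-0.345   0.5786  0.0156]
 [-0.335   0.5797  0.0155]
 [-0.325   0.5858  0.0276]
 [-0.315   0.5807  0.0398]
 [-0.305   0.5812  0.0161]]
slope dx/dy [0.08953899 0.61010683] 5.130206003111834
base ((555.6351928710938, -337.4931945800781), (106.71988677978516, 117.11875915527344), 85.935791015625)
```

View pics/w1c.png

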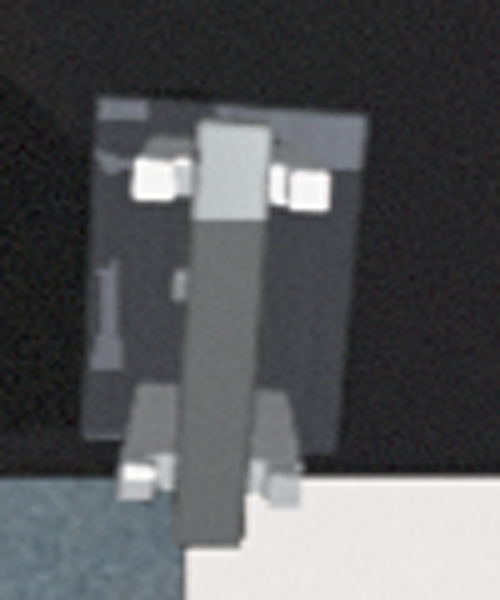

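View pics/foot.png

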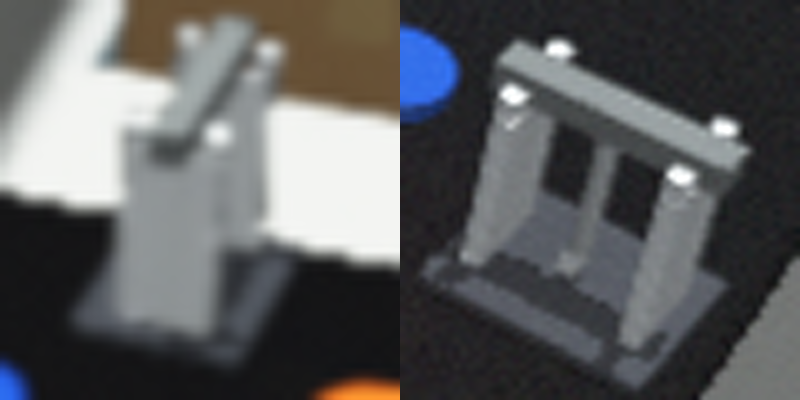

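The handle's centre is at (0.5785, -0.346), the rack's yaw is about -4°, and the foot points towards -x: it peeks out on the left in the crop, and in the scene view it points towards the robot. I'll align with the handle, descend and grip.

Request:
step_arm:
  slide:
    - [0,0,0]
    - [6,0,0]
    - [6,0,0]
    - [6,0,0]
    - [5,-1,0]
    - [0,0,25]
    - [0,0,25]
    - [0,0,25]
    - [0,0,25]
    - [0,0,15]
    - [0,0,15]
    - [0,0,15]
    - [0,0,10]
    - [0,0,10]
    - [0,0,0]
  twist: [4,0,0,0,0,0,0,0,0,0,0,0,0,0,0]

```text
time: 4.83
position: [0.5778, -0.3436, 0.0929]
tool_rot: [0.731, 0.683, -0.0, -0.002]
ft_force: [-0.8, -0.1, -0.5]
grip_width: 0.05
```

Request:
step_arm:
  slide:
    - [0,0,0]
    - [0,0,0]
    - [0,0,0]
    - [0,0,0]
    - [0,0,0]
    - [0,0,0]
    - [0,0,0]
    - [0,0,0]
  twist: [0,0,0,0,0,0,0,0]
  jaw: 0
  force: 40

```text
time: 5.5
position: [0.5788, -0.345, 0.095]
tool_rot: [0.731, 0.682, 0.0, 0.0]
ft_force: [-0.7, 0.6, -0.5]
grip_width: 0.005
```

Run:
```python
from h import *
st()
c,P=cam('scene')
cv2.imwrite('pics/g1.png',cv2.resize(c['color'][180:310,280:440],None,fx=4,fy=4,interpolation=cv2.INTER_CUBIC))
```

```text
t 5.5 p [ 0.5788 -0.345   0.095 ] rpy [ 86.1   0.  180. ] F [-0.7  0.6 -0.5] w 0.005 q [-0.7   0.71  1.39  0.    1.04 -0.63]
```

View pics/g1.png

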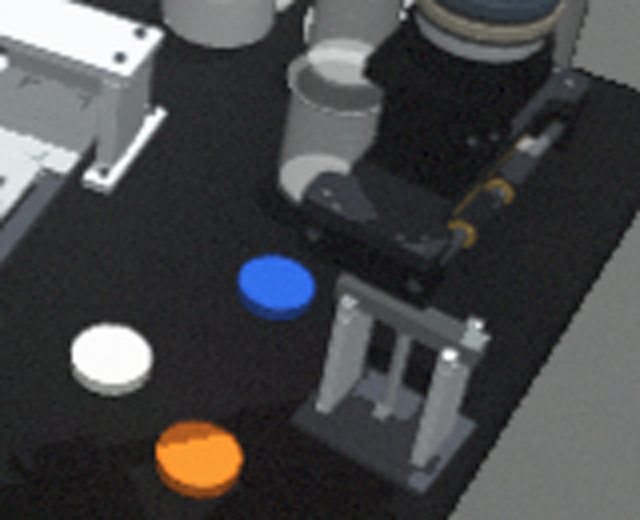

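Run:
```python
from h import *
c,P=cam('side'); I=cv2.resize(c['color'][100:200,240:400],(800,500),interpolation=cv2.INTER_CUBIC);cv2.imwrite('pics/g2.png',I)
c,P=cam('wrist','g3');np.savez('/tmp/g3.npz',P=P,c=c['color']);st()
```

```text
t 5.65 p [ 0.5787 -0.345   0.0948] rpy [  86.1    0.  -180. ] F [-0.  -0.2 -0.3] w 0.001 q [-0.7   0.71  1.39 -0.    1.04 -0.63]
```

View pics/g2.png

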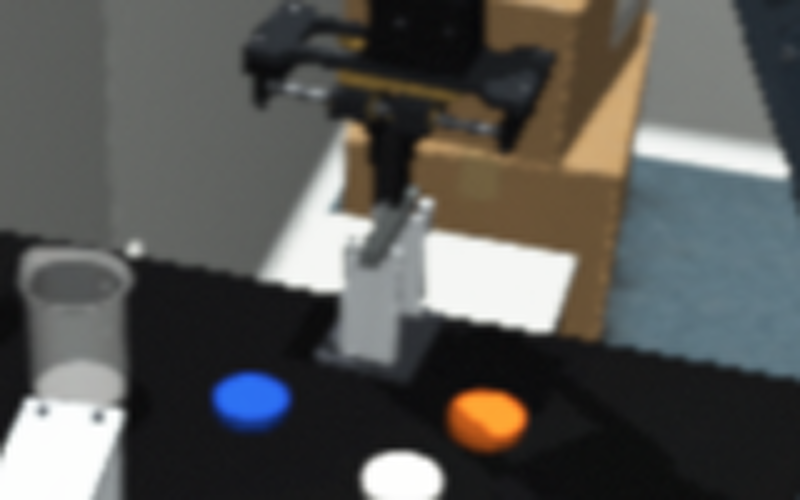

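View pics/g3.png

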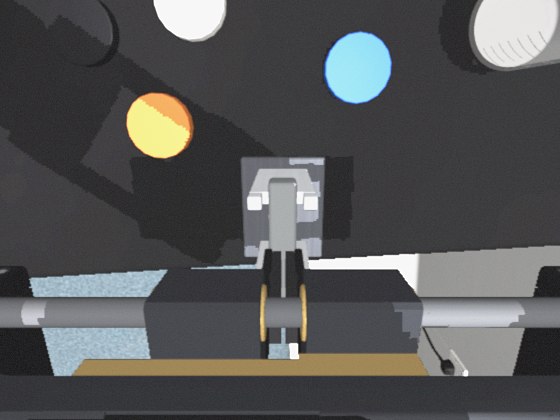

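Run:
```python
from h import *
a=np.load('/tmp/g3.npz');P=a['P']
for v in range(170,330,8): print(v,a['c'][v,283],P[v,283].round(3),'|',P[v,270].round(3))
cv2.imwrite('pics/g3c.png',cv2.resize(a['c'][150:350,220:350],None,fx=3,fy=3,interpolation=cv2.INTER_CUBIC))
s=robot.get_obs();p=s['position'];T=R.from_quat(s['tool_rot'])
```

```text
170 [194 190 188] [ 0.582 -0.312  0.016] | [ 0.571 -0.311  0.016]
178 [120 120 116] [ 0.582 -0.303  0.091] | [ 0.572 -0.312  0.047]
186 [174 175 170] [ 0.582 -0.305  0.103] | [ 0.575 -0.305  0.104]
194 [174 174 169] [ 0.582 -0.309  0.104] | [ 0.575 -0.309  0.104]
202 [174 172 169] [ 0.581 -0.314  0.105] | [ 0.574 -0.313  0.105]
210 [176 176 172] [ 0.581 -0.318  0.105] | [ 0.574 -0.319  0.103]
218 [174 173 170] [ 0.581 -0.324  0.103] | [ 0.573 -0.323  0.104]
226 [175 176 171] [ 0.58  -0.328  0.103] | [ 0.573 -0.328  0.103]
234 [173 174 170] [ 0.58  -0.333  0.104] | [ 0.573 -0.332  0.104]
242 [174 177 171] [ 0.58  -0.338  0.103] | [ 0.572 -0.337  0.104]
250 [174 173 168] [ 0.579 -0.343  0.104] | [ 0.573 -0.336  0.119]
258 [177 175 173] [ 0.579 -0.347  0.105] | [ 0.573 -0.335  0.129]
266 [173 173 171] [ 0.579 -0.353  0.104] | [ 0.574 -0.336  0.137]
274 [175 174 172] [ 0.578 -0.358  0.104] | [ 0.574 -0.337  0.144]
282 [176 174 171] [ 0.578 -0.364  0.104] | [nan nan nan]
290 [178 178 172] [ 0.578 -0.369  0.103] | [ 0.574 -0.337  0.157]
298 [85 84 83] [ 0.581 -0.314  0.201] | [ 0.578 -0.313  0.201]
306 [124 121 120] [ 0.581 -0.315  0.203] | [ 0.578 -0.315  0.202]
314 [139 135 132] [ 0.581 -0.316  0.205] | [ 0.578 -0.316  0.205]
322 [136 129 129] [ 0.581 -0.318  0.205] | [ 0.577 -0.319  0.204]
```

View pics/g3c.png

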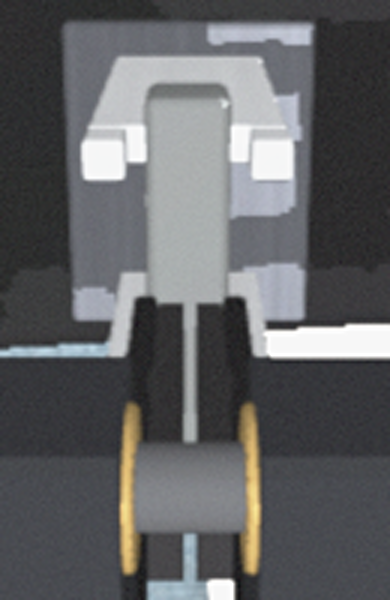

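Run:
```python
from h import *
for n in ['side','scene']:
    c,P=cam(n)
    m=(np.abs(P[...,0]-.579)<.06)&(np.abs(P[...,1]+.345)<.03)&(P[...,2]>.07)&(P[...,2]<.26)
    dark=c['color'].max(-1)<60
    t=P[m&dark];print(n,len(t))
    for z0 in np.arange(.07,.26,.01):
        q=t[np.abs(t[:,2]-z0)<.005]
        if len(q): print(round(z0,3),len(q),q.min(0).round(3),q.max(0).round(3))
s=st()
```

```text
side 481
0.1 1 [ 0.575 -0.353  0.105] [ 0.575 -0.353  0.105]
0.12 15 [ 0.571 -0.349  0.116] [ 0.587 -0.33   0.125]
0.13 13 [ 0.57  -0.353  0.127] [ 0.587 -0.33   0.135]
0.14 18 [ 0.569 -0.348  0.135] [ 0.587 -0.328  0.144]
0.15 17 [ 0.567 -0.35   0.145] [ 0.588 -0.33   0.154]
0.16 25 [ 0.566 -0.346  0.155] [ 0.591 -0.329  0.165]
0.17 17 [ 0.564 -0.347  0.165] [ 0.592 -0.326  0.174]
0.18 7 [ 0.586 -0.34   0.176] [ 0.593 -0.329  0.182]
0.19 4 [ 0.548 -0.345  0.19 ] [ 0.587 -0.339  0.195]
0.2 7 [ 0.547 -0.338  0.195] [ 0.586 -0.316  0.205]
0.21 15 [ 0.549 -0.321  0.206] [ 0.609 -0.315  0.21 ]
0.22 63 [ 0.521 -0.371  0.217] [ 0.639 -0.315  0.225]
0.23 122 [ 0.519 -0.373  0.225] [ 0.638 -0.315  0.235]
0.24 57 [ 0.529 -0.362  0.235] [ 0.595 -0.315  0.245]
0.25 73 [ 0.528 -0.357  0.245] [ 0.599 -0.315  0.254]
scene 611
0.09 5 [ 0.57  -0.366  0.086] [ 0.571 -0.333  0.089]
0.12 4 [ 0.581 -0.356  0.118] [ 0.583 -0.355  0.124]
0.13 5 [ 0.581 -0.357  0.126] [ 0.585 -0.355  0.132]
0.19 2 [ 0.543 -0.375  0.19 ] [ 0.544 -0.373  0.192]
0.2 10 [ 0.521 -0.374  0.199] [ 0.582 -0.362  0.205]
0.21 55 [ 0.543 -0.375  0.206] [ 0.621 -0.365  0.215]
0.22 38 [ 0.522 -0.375  0.215] [ 0.638 -0.366  0.225]
0.23 197 [ 0.519 -0.374  0.225] [ 0.637 -0.315  0.235]
0.24 159 [ 0.524 -0.37   0.235] [ 0.591 -0.318  0.245]
0.25 88 [ 0.525 -0.366  0.245] [ 0.564 -0.321  0.255]
t 5.75 p [ 0.5788 -0.3449  0.0948] rpy [  86.1   -0.  -180. ] F [ 0.6  0.  -0.5] w 0.0008 q [-0.7   0.71  1.39  0.    1.04 -0.63]
```

The jaws closed on nothing. Depth puts the real fingertips at z≈0.112, just above the handle top at 0.104, while the reported pose implies 0.078. So the real tips are about 34 mm higher than the pose says. I'll open, go 32 mm lower and check again; that is clear of everything under either reading.

Request:
step_arm:
  slide:
    - [0,0,0]
    - [0,0,0]
    - [0,0,0]
    - [0,0,0]
    - [0,0,0]
    - [0,0,0]
    - [0,0,0]
    - [0,0,0]
    - [0,0,5]
    - [0,0,5]
    - [0,0,5]
    - [0,0,5]
    - [0,0,4]
    - [0,0,4]
    - [0,0,4]
    - [0,0,0]
    - [0,0,0]
  twist: [0,0,0,0,0,0,0,0,0,0,0,0,0,0,0,0,0]
  jaw: 50

```text
time: 7.17
position: [0.5786, -0.3448, 0.0625]
tool_rot: [0.731, 0.682, -0.0, -0.0]
ft_force: [0.7, -0.6, -0.3]
grip_width: 0.0499
```

Run:
```python
from h import *
c,P=cam('wrist','g4');st()
c,P=cam('side'); I=cv2.resize(c['color'][100:200,260:380],(720,600),interpolation=cv2.INTER_CUBIC);cv2.imwrite('pics/g5.png',I)
```

```text
t 7.22 p [ 0.5788 -0.345   0.0628] rpy [ 86.1   0.  180. ] F [ 1.1  1.5 -0. ] w 0.0499 q [-0.7   0.75  1.41  0.    0.98 -0.63]
```

View pics/g4.png

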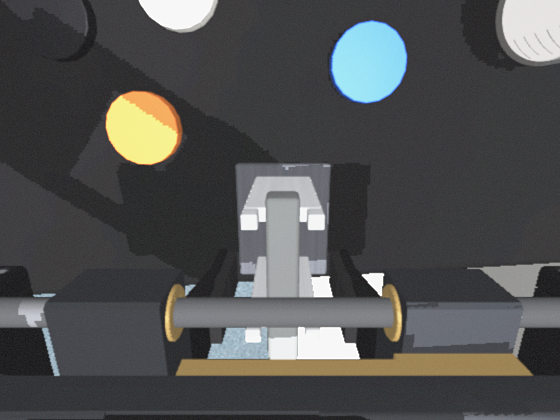

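View pics/g5.png

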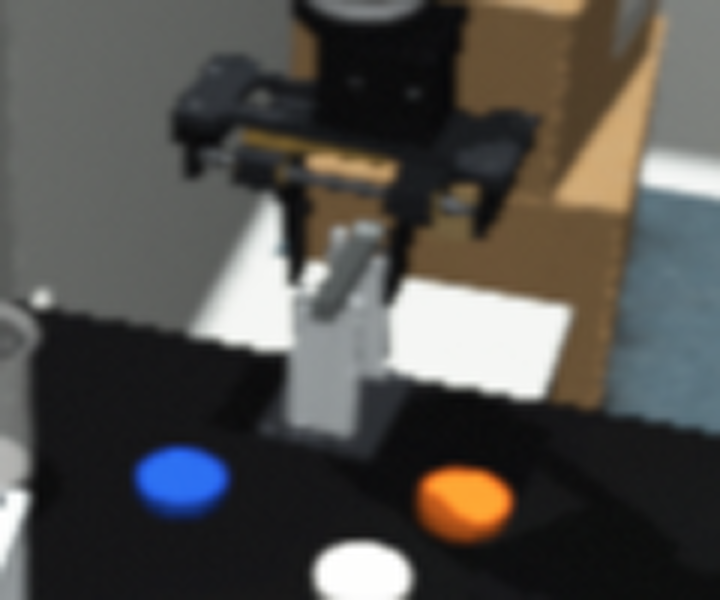

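The fingers now straddle the handle at (283,240). Closing.

Request:
step_arm:
  slide:
    - [0,0,0]
    - [0,0,0]
    - [0,0,0]
    - [0,0,0]
    - [0,0,0]
    - [0,0,0]
    - [0,0,0]
    - [0,0,0]
    - [0,0,0]
    - [0,0,0]
  twist: [0,0,0,0,0,0,0,0,0,0]
  jaw: 0
  force: 40

```text
time: 8.1
position: [0.5788, -0.345, 0.0629]
tool_rot: [0.731, 0.682, -0.0, 0.0]
ft_force: [-0.2, 0.1, 0.0]
grip_width: 0.0159
```

Run:
```python
from h import *
st();c,P=cam('side')
m=(np.abs(P[...,0]-.579)<.05)&(np.abs(P[...,1]+.345)<.03)&(P[...,2]>.06)&(P[...,2]<.18)&(c['color'].max(-1)<60)
t=P[m];print(t.min(0),t.max(0),np.sort(t[:,2])[:6])
```

```text
t 8.1 p [ 0.5788 -0.345   0.0629] rpy [  86.1    0.  -180. ] F [-0.2  0.1  0. ] w 0.0159 q [-0.7   0.75  1.41 -0.    0.98 -0.63]
[ 0.53930205 -0.35821913  0.08834484] [ 0.61593339 -0.31551466  0.17903393] [0.08834484 0.09108818 0.09125782 0.09283437 0.09291016 0.09607269]
```

The handle is gripped at 15.9 mm. The rack pose in reported TCP terms is (0.5788, -0.345, 0.0629) with φ = 86.1°, and the handle centre sits 33 mm above the reported TCP. I'll lift and refine the hole position from the stored images.

Request:
step_arm:
  slide:
    - [0,0,-8]
    - [0,0,-8]
    - [0,0,-8]
    - [0,0,-8]
    - [0,0,-8]
    - [0,0,-8]
    - [0,0,-8]
    - [0,0,-8]
    - [0,0,-8]
    - [0,0,-8]
    - [0,0,0]
  twist: [0,0,0,0,0,0,0,0,0,0,0]

```text
time: 9.07
position: [0.5798, -0.3458, 0.1452]
tool_rot: [0.731, 0.682, 0.0, 0.002]
ft_force: [-0.0, -0.4, -1.0]
grip_width: 0.0156
```

Run:
```python
from h import *
st()
ps=np.radians(6.5);ex=np.array([np.cos(ps),np.sin(ps)]);ey=np.array([-ex[1],ex[0]])
for n in ['scene','side']:
    c=robot.camera(n);K=np.array(c['camera_matrix']);o=np.array(c['origin']);q=np.array(c['orientation']);M=R.from_quat(q).as_matrix() if q.size==4 else q
    # rectify plane z=0.020 : 1px = 0.25mm
    xs=np.arange(.54,.78,.0004);ys=np.arange(.10,-.16,-.0004)
    X,Y=np.meshgrid(xs,ys);W=np.stack([X,Y,np.full_like(X,.020)],-1)-o;C=W@M
    u=(C[...,0]/C[...,2]*K[0,0]+K[0,2]).astype(np.float32);v=(C[...,1]/C[...,2]*K[1,1]+K[1,2]).astype(np.float32)
    I=cv2.remap(c['color'],u,v,cv2.INTER_CUBIC);cv2.imwrite('pics/rect_'+n+'.png',I)
    g=I.max(-1);
    w=(np.hypot(X-.6155,Y+.024)<.030)&(g<90)
    k,l,s,ce=cv2.connectedComponentsWithStats(w.astype(np.uint8))
    for i in range(1,k):
        if s[i,4]>200:
            yy,xx=np.where(l==i);r=cv2.minAreaRect(np.stack([X[l==i]*1000,Y[l==i]*1000],-1).astype(np.float32));print(n,r,s[i,4]*.16)
```

```text
t 9.07 p [ 0.5798 -0.3458  0.1452] rpy [8.610e+01 1.000e-01 1.798e+02] F [-0.  -0.4 -1. ] w 0.0156 q [-0.7   0.65  1.35  0.    1.13 -0.63]
scene ((599.93994140625, -29.3800048828125), (14.311822891235352, 26.02153205871582), 8.130183219909668) 331.52
side ((596.7588500976562, -24.06468963623047), (22.61016082763672, 20.677364349365234), 4.398972988128662) 434.88
```

View pics/rect_scene.png

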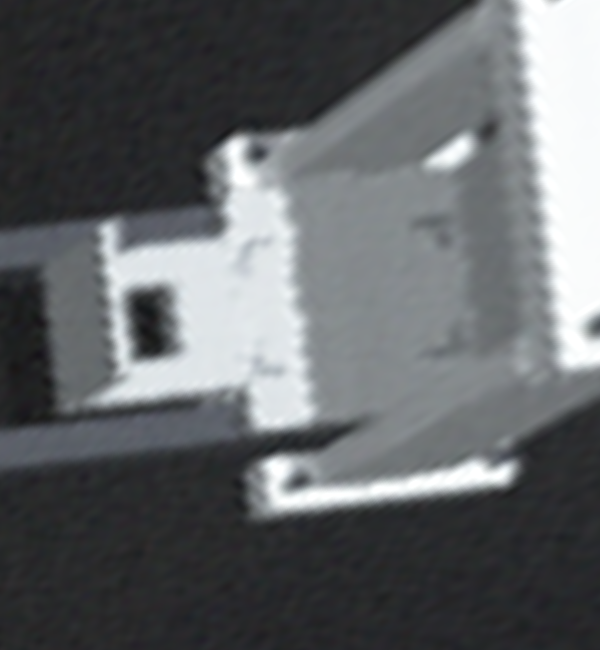

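View pics/rect_side.png

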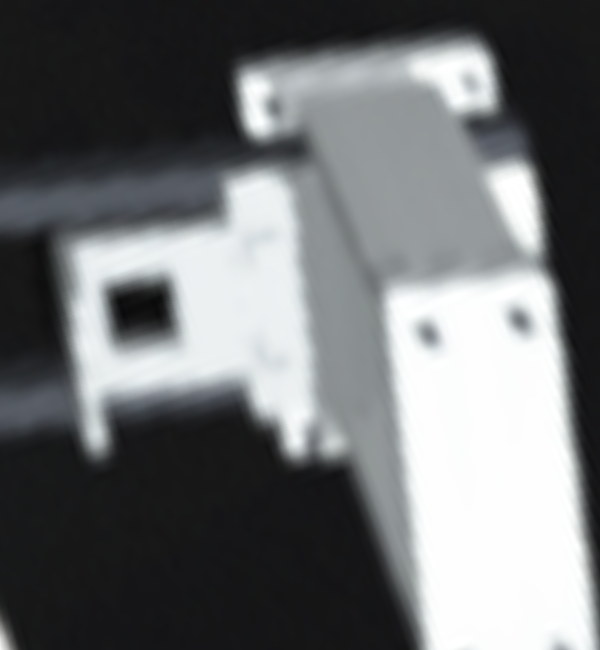

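Both rectified views put the hole at (0.597, -0.027), about 20 mm further out than "home" would give. The lip and the seat marks show the same offset, so the tray starts about 20 mm drawn. I'll carry the hook above the hole and check from the wrist camera.

Request:
step_arm:
  slide:
    - [0,0,0]
    - [0,0,0]
    - [26,5,0]
    - [26,5,0]
    - [26,5,0]
    - [26,5,0]
    - [26,5,0]
    - [26,5,0]
    - [26,5,0]
    - [26,5,0]
    - [26,5,0]
    - [26,5,0]
    - [26,5,0]
    - [20,0,0]
    - [9,0,0]
    - [0,0,0]
    - [0,0,0]
    - [0,0,0]
  twist: [-5.2,-5.2,0,0,0,0,0,0,0,0,0,0,0,0,0,0,0,0]

```text
time: 10.67
position: [0.5982, -0.027, 0.1427]
tool_rot: [0.666, 0.746, -0.0, 0.0]
ft_force: [0.6, 0.3, -0.9]
grip_width: 0.0153
```

Run:
```python
from h import *
st();c,P=cam('wrist','w2');np.savez('/tmp/w2.npz',P=P,c=c['color'])
c,P=cam('side'); cv2.imwrite('pics/s2.png',cv2.resize(c['color'][120:260,200:360],None,fx=4,fy=4,interpolation=cv2.INTER_CUBIC))
c,P=cam('scene'); cv2.imwrite('pics/s3.png',cv2.resize(c['color'][130:270,210:360],None,fx=4,fy=4,interpolation=cv2.INTER_CUBIC))
```

```text
t 10.67 p [ 0.5982 -0.027   0.1427] rpy [ 96.4   0.  180. ] F [ 0.6  0.3 -0.9] w 0.0153 q [-0.23  0.56  1.56 -0.    1.02 -0.34]
```

View pics/w2.png

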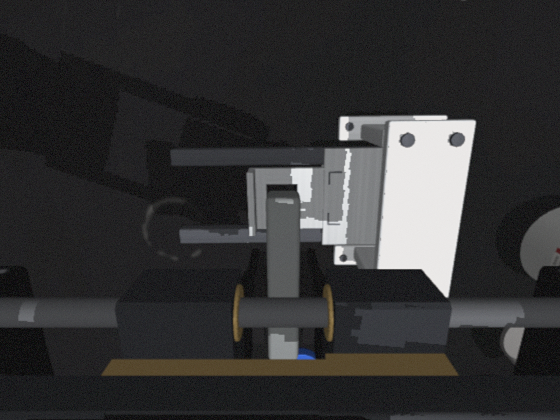

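View pics/s2.png

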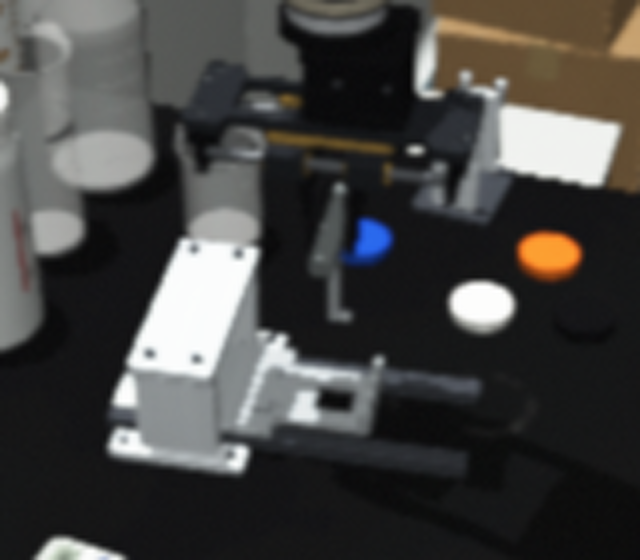

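View pics/s3.png

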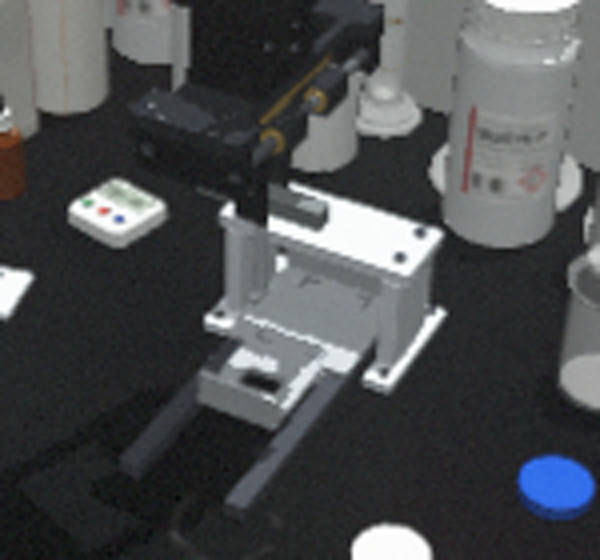

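Run:
```python
from h import *
for n in ['side','scene']:
    c,P=cam(n)
    x,y,z=P[...,0],P[...,1],P[...,2]
    m=(np.abs(x-.598)<.03)&(np.abs(y+.027)<.03)&(z>.085)&(z<.16)
    t=P[m];print(n,len(t))
    for z0 in np.arange(.09,.16,.006):
        q=t[np.abs(t[:,2]-z0)<.003]
        if len(q): print(round(z0,3),len(q),q.min(0).round(4),q.max(0).round(4))
a=np.load('/tmp/w2.npz');P=a['P'];x,y,z=P[...,0],P[...,1],P[...,2]
c=a['c']
m=(z>.15)&(z<.2)&(np.abs(x-.598)<.03)&(y>-.09)&(y<.04)&(c.min(-1)>75);t=P[m];print('handle top',cv2.minAreaRect((t[:,:2]*1000).astype(np.float32)),t.mean(0))
t=P[(z>.086)&(z<.1)&(x>.62)&(x<.78)&(y>-.12)&(y<.09)];print('bar',cv2.minAreaRect((t[:,:2]*1000).astype(np.float32)))
t=P[(z>.034)&(z<.046)&(x>.54)&(x<.6)&(abs(y+.03)<.05)];print('lip',len(t),cv2.minAreaRect((t[:,:2]*1000).astype(np.float32)))
cv2.imwrite('pics/w2c.png',cv2.resize(c[140:260,230:380],None,fx=5,fy=5,interpolation=cv2.INTER_CUBIC))
```

```text
side 43
0.096 1 [ 0.6001 -0.0222  0.0988] [ 0.6001 -0.0222  0.0988]
0.102 12 [ 0.589  -0.0314  0.0992] [ 0.6008 -0.0202  0.1046]
0.108 4 [ 0.5963 -0.0291  0.1056] [ 0.6003 -0.0228  0.1093]
0.114 4 [ 0.5959 -0.0276  0.1132] [ 0.6001 -0.0222  0.1142]
0.12 6 [ 0.5956 -0.0288  0.1177] [ 0.6009 -0.0214  0.1227]
0.126 4 [ 0.5951 -0.0249  0.1264] [ 0.6005 -0.0207  0.1283]
0.132 4 [ 0.5954 -0.0268  0.1294] [ 0.5999 -0.021   0.1329]
0.138 5 [ 0.5952 -0.0276  0.1351] [ 0.5984 -0.0232  0.1402]
0.15 3 [ 0.5943 -0.0289  0.1476] [ 0.5966 -0.0218  0.149 ]
scene 62
0.096 2 [ 0.5866 -0.0327  0.0985] [ 0.5886 -0.0309  0.0989]
0.102 11 [ 0.5843 -0.033   0.0993] [ 0.5966 -0.0255  0.1035]
0.108 6 [ 0.5921 -0.0326  0.1051] [ 0.5961 -0.0239  0.1098]
0.114 9 [ 0.5923 -0.0326  0.1115] [ 0.5981 -0.0235  0.1164]
0.12 5 [ 0.593  -0.0317  0.1185] [ 0.5992 -0.0283  0.1228]
0.126 4 [ 0.5942 -0.0314  0.1234] [ 0.6002 -0.0278  0.1254]
0.132 7 [ 0.5918 -0.0322  0.1291] [ 0.5975 -0.0259  0.1346]
0.138 5 [ 0.5933 -0.0331  0.1369] [ 0.5974 -0.0283  0.1394]
0.144 5 [ 0.5925 -0.0322  0.1421] [ 0.5976 -0.028   0.1457]
0.15 7 [ 0.5933 -0.0321  0.1473] [ 0.5977 -0.0277  0.1518]
0.156 1 [ 0.5981 -0.0311  0.1538] [ 0.5981 -0.0311  0.1538]
handle top ((598.188232421875, -29.481704711914062), (15.876764297485352, 89.1144027709961), 6.402735233306885) [ 0.59741438 -0.02112365  0.1837165 ]
bar ((699.6952514648438, -11.835838317871094), (60.91339111328125, 137.79466247558594), 6.672921657562256)
lip 454 ((569.3007202148438, -33.67306137084961), (6.243061065673828, 59.571529388427734), 6.937378406524658)
```

View pics/w2c.png

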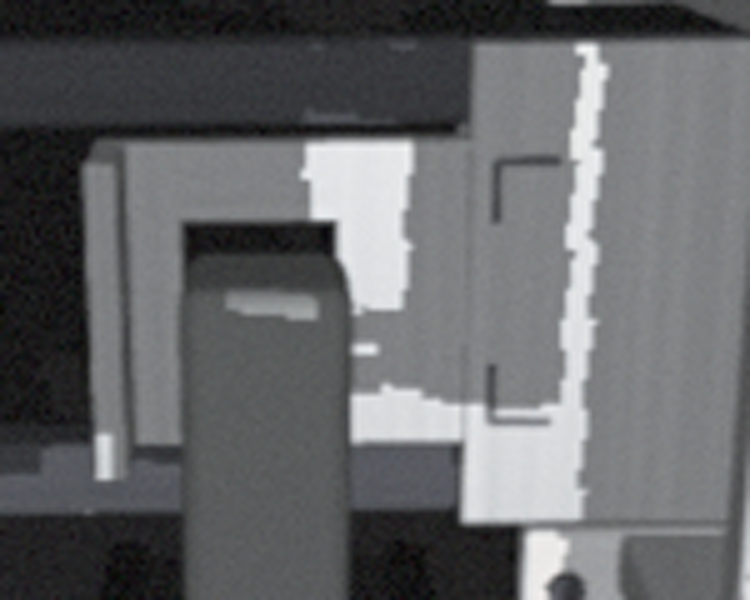

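In all three cameras the shank sits within about 2 mm of the hole centre, and the foot points to -x. Lowering it through the hole.

Request:
step_arm:
  slide:
    - [0,0,12]
    - [0,0,12]
    - [0,0,12]
    - [0,0,12]
    - [0,0,12]
    - [0,0,5]
    - [0,0,4]
    - [0,0,4]
    - [0,0,4]
    - [0,0,4]
    - [0,0,4]
    - [0,0,4]
    - [0,0,4]
    - [0,0,0]
    - [0,0,0]
  twist: [0,0,0,0,0,0,0,0,0,0,0,0,0,0,0]

```text
time: 12.17
position: [0.5977, -0.0257, 0.0496]
tool_rot: [0.666, 0.746, -0.0, -0.0]
ft_force: [-0.1, -0.3, -0.3]
grip_width: 0.0156
```

Run:
```python
from h import *
st();c,P=cam('side'); cv2.imwrite('pics/s4.png',cv2.resize(c['color'][150:250,220:340],None,fx=6,fy=6,interpolation=cv2.INTER_CUBIC))
```

```text
t 12.17 p [ 0.5977 -0.0257  0.0496] rpy [  96.5   -0.  -180. ] F [-0.1 -0.3 -0.3] w 0.0156 q [-0.23  0.69  1.62 -0.    0.83 -0.34]
```

View pics/s4.png

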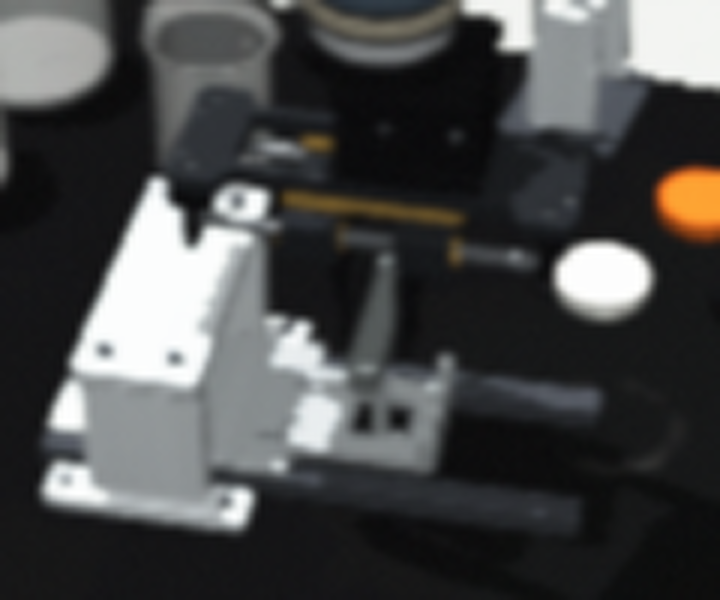

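The shank stands inside the hole with no contact force. Pulling along the frame's -x (tool -y).

Request:
step_arm:
  slide:
    - [0,-5,0]
    - [0,-5,0]
    - [0,-6,0]
    - [0,-8,0]
    - [0,-8,0]
    - [0,-8,0]
    - [0,-8,0]
    - [0,-8,0]
    - [0,-8,0]
    - [0,-8,0]
    - [0,-8,0]
    - [0,-8,0]
    - [0,-8,0]
    - [0,-6,0]
    - [0,-4,0]
    - [0,-2,0]
    - [0,-1,0]
    - [0,0,0]
  twist: [0,0,0,0,0,0,0,0,0,0,0,0,0,0,0,0,0,0]

```text
time: 13.72
position: [0.4891, -0.0378, 0.0497]
tool_rot: [0.666, 0.746, -0.0, -0.001]
ft_force: [0.8, -0.4, -0.6]
grip_width: 0.0155
```

Run:
```python
from h import *
st();c,P=cam('side'); cv2.imwrite('pics/s5.png',cv2.resize(c['color'][150:250,220:360],None,fx=5,fy=5,interpolation=cv2.INTER_CUBIC))
x,y,z=P[...,0],P[...,1],P[...,2]
t=P[(z>.034)&(z<.044)&(x>.4)&(x<.6)&(abs(y+.03)<.06)&(c['color'].min(-1)>90)];print(len(t),t.mean(0))
```

```text
t 13.72 p [ 0.4891 -0.0378  0.0497] rpy [  96.5   -0.  -179.9] F [ 0.8 -0.4 -0.6] w 0.0155 q [-0.31  0.6   1.89  0.    0.65 -0.42]
32 [ 0.47463795 -0.03867169  0.0376327 ]
```

View pics/s5.png

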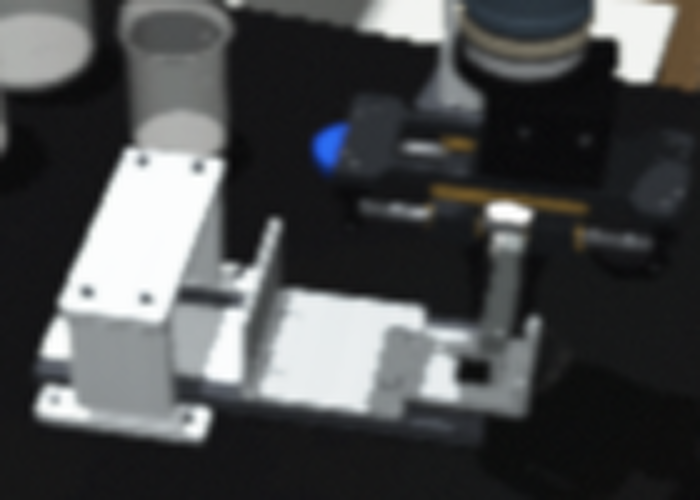

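The tray is following: the lip has moved 96 mm, so it's about 116 mm drawn. Continuing gently towards the stop.

Request:
step_arm:
  slide:
    - [0,-2,0]
    - [0,-2,0]
    - [0,-2,0]
    - [0,-2,0]
    - [0,-2,0]
    - [0,-2,0]
    - [0,-2,0]
    - [0,-2,0]
    - [0,0,0]
    - [0,0,0]
  twist: [0,0,0,0,0,0,0,0,0,0]

```text
time: 14.6
position: [0.473, -0.0398, 0.0498]
tool_rot: [0.666, 0.746, -0.0, -0.001]
ft_force: [0.7, -0.1, -0.5]
grip_width: 0.0155
```

Request:
step_arm:
  slide:
    - [0,-1,0]
    - [0,-1,0]
    - [0,-1,0]
    - [0,0,0]
    - [0,0,0]
  twist: [0,0,0,0,0]

```text
time: 15.02
position: [0.4708, -0.0402, 0.0499]
tool_rot: [0.666, 0.746, 0.0, 0.0]
ft_force: [1.1, 0.3, -1.9]
grip_width: 0.0155
```

Run:
```python
from h import *
st();c,P=cam('side')
x,y,z=P[...,0],P[...,1],P[...,2]
t=P[(z>.034)&(z<.044)&(x>.4)&(x<.6)&(abs(y+.03)<.06)&(c['color'].min(-1)>90)];print(len(t),t.mean(0))
```

```text
t 15.02 p [ 0.4708 -0.0402  0.0499] rpy [ 96.5   0.  180. ] F [ 1.1  0.3 -1.9] w 0.0155 q [-0.32  0.59  1.94  0.    0.62 -0.44]
29 [ 0.45582786 -0.03927476  0.03758488]
```

The tray is drawn about 134 mm, at its stop. I'll ease off, lift the hook out and carry it back over the rack.

Request:
step_arm:
  slide:
    - [0,3,0]
    - [0,4,0]
    - [0,4,0]
    - [0,1,0]
    - [0,0,0]
    - [0,0,-6]
    - [0,0,-10]
    - [0,0,-12]
    - [0,0,-12]
    - [0,0,-12]
    - [0,0,-12]
    - [0,0,-12]
    - [0,0,-12]
    - [0,0,-12]
    - [0,0,-12]
    - [0,0,0]
  twist: [0,0,0,0,0,0,0,0,0,0,0,0,0,0,5.2,5.2]

```text
time: 16.4
position: [0.4836, -0.0391, 0.1643]
tool_rot: [0.732, 0.681, 0.001, 0.002]
ft_force: [0.8, 0.1, 0.1]
grip_width: 0.0155
```

Request:
step_arm:
  slide:
    - [-25,10,0]
    - [-25,10,0]
    - [-25,10,0]
    - [-25,10,0]
    - [-25,10,0]
    - [-25,10,0]
    - [-25,10,0]
    - [-25,10,0]
    - [-25,10,0]
    - [-25,10,0]
    - [-25,10,0]
    - [-15,5,0]
    - [-9,1,0]
    - [0,0,0]
    - [0,0,0]
    - [0,0,0]
  twist: [0,0,0,0,0,0,0,0,0,0,0,0,0,0,0,0]

```text
time: 17.73
position: [0.5771, -0.3434, 0.1617]
tool_rot: [0.731, 0.683, 0.0, -0.001]
ft_force: [-0.0, 0.0, -1.5]
grip_width: 0.0154
```

Run:
```python
from h import *
s=st();T=R.from_quat(s['tool_rot'])
print(T.inv().apply(np.array([.5788,-.345,.0629])-s['position'])*1000)
c,P=cam('side','s6')
x,y,z=P[...,0],P[...,1],P[...,2]
t=P[(z>.034)&(z<.044)&(x>.4)&(x<.6)&(abs(y+.03)<.06)&(c['color'].min(-1)>90)];print('lip',len(t),t.mean(0))
c,P=cam('wrist','w3')
x,y,z=P[...,0],P[...,1],P[...,2];c=c['color']
m=(z>.175)&(z<.22)&(np.abs(x-.578)<.03)&(y>-.40)&(y<-.28)&(c.min(-1)>75);t=P[m];print('handle top',cv2.minAreaRect((t[:,:2]*1000).astype(np.float32)),t.mean(0))
```

```text
t 17.73 p [ 0.5771 -0.3434  0.1617] rpy [ 8.610e+01 -1.000e-01 -1.799e+02] F [-0.   0.  -1.5] w 0.0154 q [-0.7   0.63  1.34  0.    1.17 -0.64]
[-1.65417219  1.94581441 98.78530722]
lip 30 [ 0.45563403 -0.04159635  0.03756276]
handle top ((579.6190185546875, -345.3823547363281), (36.11298751831055, 89.8486557006836), 6.965306758880615) [ 0.57810595 -0.33563653  0.20228511]
```

View pics/w3.png

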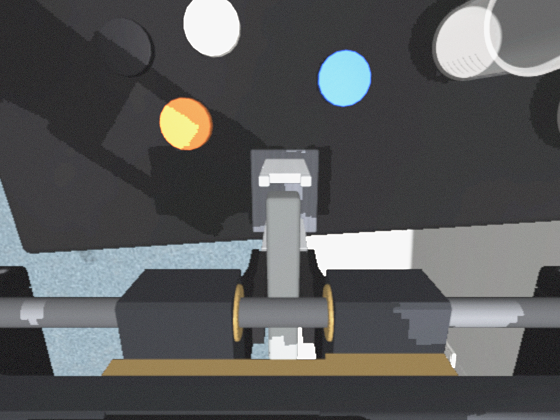

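View pics/s6.png

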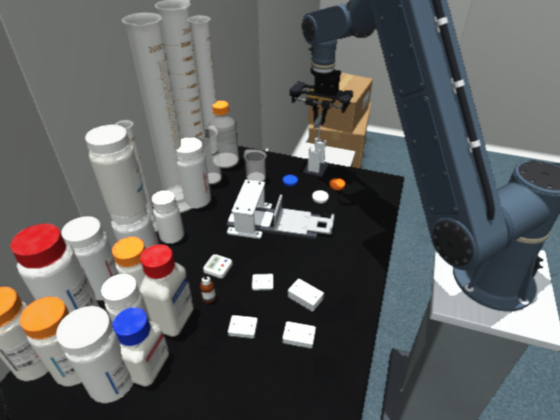

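The hook is straight in the grip and above the rack (285,190), and the tray has stayed out. Lowering it into the rack.

Request:
step_arm:
  slide:
    - [-1.5,2,0]
    - [0,0,12]
    - [0,0,12]
    - [0,0,12]
    - [0,0,12]
    - [0,0,12]
    - [0,0,6]
    - [0,0,6]
    - [0,0,6]
    - [0,0,6]
    - [0,0,5]
    - [0,0,5]
    - [0,0,3]
    - [0,0,1]
    - [0,0,0]
    - [0,0,0]
  twist: [0,0,0,0,0,0,0,0,0,0,0,0,0,0,0,0]

```text
time: 19.17
position: [0.58, -0.3469, 0.0641]
tool_rot: [0.731, 0.682, 0.0, 0.0]
ft_force: [-0.4, -0.5, -0.6]
grip_width: 0.0156
```

Run:
```python
from h import *
st();c,P=cam('scene')
cv2.imwrite('pics/g6.png',cv2.resize(c['color'][230:310,330:430],None,fx=6,fy=6,interpolation=cv2.INTER_CUBIC))
```

```text
t 19.17 p [ 0.58   -0.3469  0.0641] rpy [ 86.1   0.  180. ] F [-0.4 -0.5 -0.6] w 0.0156 q [-0.7   0.75  1.4   0.    0.99 -0.64]
```

View pics/g6.png

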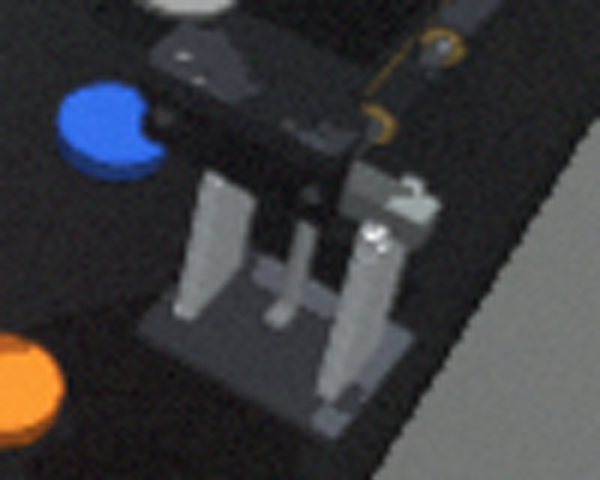

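The handle is between the horns, about 1 mm above its rest. Releasing and rising.

Request:
step_arm:
  slide:
    - [0,0,1]
    - [0,0,0]
    - [0,0,0]
    - [0,0,0]
    - [0,0,0]
    - [0,0,0]
    - [0,0,0]
    - [0,0,-10]
    - [0,0,-20]
    - [0,0,-30]
    - [0,0,-30]
    - [0,0,-30]
    - [0,0,-30]
    - [0,0,-30]
    - [0,0,0]
  twist: [0,0,0,0,0,0,0,0,0,0,0,0,0,0,0]
  jaw: 46

```text
time: 20.47
position: [0.5831, -0.3493, 0.2517]
tool_rot: [0.731, 0.683, 0.001, 0.007]
ft_force: [0.5, -0.0, 1.5]
grip_width: 0.0461
```

Run:
```python
from h import *
st();c,P=cam('scene')
cv2.imwrite('pics/g7.png',cv2.resize(c['color'][160:310,250:430],None,fx=4,fy=4,interpolation=cv2.INTER_CUBIC))
x,y,z=P[...,0],P[...,1],P[...,2]
t=P[(z>.1)&(z<.108)&(x>.5)&(x<.65)&(y>-.42)&(y<-.28)];print('handle',t.mean(0),cv2.minAreaRect((t[:,:2]*1000).astype(np.float32)))
# white disc
col=c['color'];
for n in ['scene','side']:
    if n=='side': c,P=cam(n);col=c['color'];x,y,z=P[...,0],P[...,1],P[...,2]
    t=P[(z>.008)&(z<.016)&(col.min(-1)>170)&(x>.35)&(x<.65)&(y<-.1)];print(n,'disc',cv2.minEnclosingCircle((t[:,:2]*1000).astype(np.float32)),cv2.minAreaRect((t[:,:2]*1000).astype(np.float32)),t.mean(0))
    # seat region, tray plate top
    t=P[(z>.014)&(z<.026)&(x>.45)&(x<.66)&(abs(y+.03)<.08)&(col.min(-1)>90)];print(n,'plate',t[:,0].min(),t[:,0].max(),len(t))
    t=P[(z>.066)&(z<.080)&(x>.55)&(x<.66)&(abs(y+.03)<.08)&(col.min(-1)>90)];print(n,'wall top',cv2.minAreaRect((t[:,:2]*1000).astype(np.float32)),t.mean(0),len(t))
    t=P[(z>.034)&(z<.044)&(x>.4)&(x<.6)&(abs(y+.03)<.06)&(col.min(-1)>70)];print(n,'lip',len(t),t.mean(0),cv2.minAreaRect((t[:,:2]*1000).astype(np.float32)))
```

```text
t 20.47 p [ 0.5831 -0.3493  0.2517] rpy [ 86.1   0.5 179.3] F [ 0.5 -0.   1.5] w 0.0461 q [-0.7   0.55  1.24  0.    1.34 -0.64]
handle [ 0.5772839  -0.34975609  0.10261059] ((580.7412109375, -349.74688720703125), (87.73685455322266, 34.089691162109375), 77.52176666259766)
scene disc ((521.58056640625, -184.49252319335938), 25.594013214111328) ((521.3065795898438, -185.9531707763672), (47.59860610961914, 47.869285583496094), 34.54604721069336) [ 0.52055633 -0.18552163  0.01087469]
scene plate 0.4501273579046134 0.6552147356316536 1187
scene wall top ((611.8312377929688, -26.749351501464844), (7.1048264503479, 95.03742980957031), 7.4522705078125) [ 0.61236413 -0.02944591  0.07129864] 95
scene lip 66 [ 0.45262932 -0.04795807  0.03778213] ((453.7641296386719, -46.79673767089844), (8.214396476745605, 59.630210876464844), 6.028515815734863)
side disc ((524.9374389648438, -182.5619354248047), 24.738460540771484) ((524.2393188476562, -183.12918090820312), (42.547542572021484, 47.19175338745117), 15.153799057006836) [ 0.52429282 -0.18150675  0.01029214]
side plate 0.4507361991162535 0.6558092267515366 970
side wall top ((615.1553955078125, -23.30508041381836), (4.638030052185059, 92.37986755371094), 6.710402965545654) [ 0.61451886 -0.01887606  0.07182427] 40
side lip 31 [ 0.4559733  -0.04224478  0.0377037 ] ((456.15203857421875, -44.31822967529297), (5.731945514678955, 61.885677337646484), 6.887783527374268)
```

View pics/g7.png

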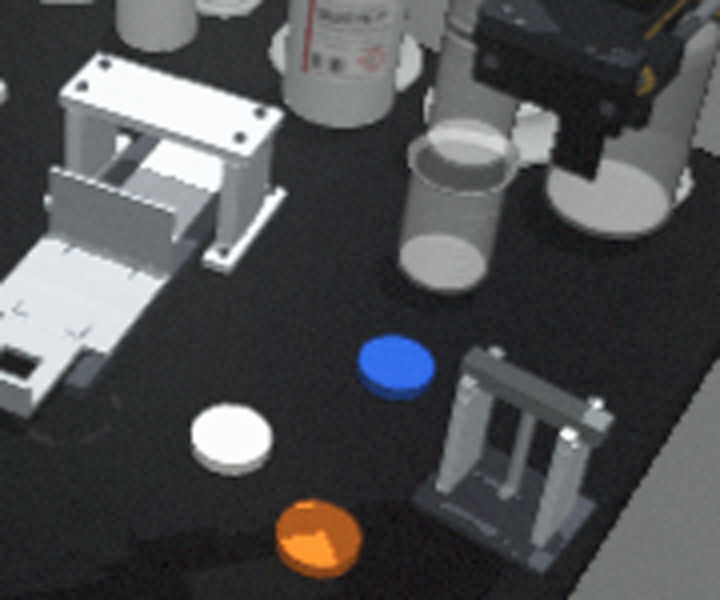

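The hook hangs in the rack again and the white disc lies at (308,270). Next I'll move over the 28 mm packer and measure it with the wrist camera.

Request:
step_arm:
  slide:
    - [0,0,0]
    - [0,0,0]
    - [0,0,0]
    - [0,0,0]
    - [0,0,0]
    - [0,0,0]
    - [0,0,0]
    - [0,0,0]
    - [0,0,0]
    - [0,0,0]
    - [0,0,0]
  twist: [-6.7,-6.7,-6.7,-6.7,-6.7,-6.7,-6.7,-6.7,-6.7,-6.7,-6.7]
  jaw: 70

```text
time: 21.48
position: [0.5787, -0.3458, 0.2408]
tool_rot: [0.173, 0.985, 0.001, -0.002]
ft_force: [-0.0, -0.9, 0.2]
grip_width: 0.0703
```

Request:
step_arm:
  slide:
    - [21,32.5,0]
    - [21,32.5,0]
    - [21,32.5,0]
    - [21,32.5,0]
    - [21,32.5,0]
    - [21,32.5,0]
    - [21,32.5,0]
    - [21,32.5,0]
    - [21,32.5,0]
    - [21,32.5,0]
    - [21,32.5,0]
    - [21,32.5,0]
    - [21,32.5,0]
    - [21,32.5,0]
    - [21,32.5,0]
    - [0,0,0]
    - [0,0,0]
    - [0,0,0]
  twist: [0,0,0,0,0,0,0,0,0,0,0,0,0,0,0,0,0,0]

```text
time: 22.98
position: [0.4519, 0.2193, 0.2419]
tool_rot: [0.175, 0.985, -0.001, -0.001]
ft_force: [0.4, 0.5, 0.7]
grip_width: 0.0699
```

```bash
cat >> h.py <<'E'
def blocks(c,P,zlo,zhi,box):
    x,y,z=P[...,0],P[...,1],P[...,2]
    m=((z>zlo)&(z<zhi)&(x>box[0])&(x<box[1])&(y>box[2])&(y<box[3])&(c['color'].min(-1)>90)).astype(np.uint8)
    k,l,s,ce=cv2.connectedComponentsWithStats(m)
    for i in range(1,k):
        if s[i,4]>60:
            t=P[l==i];r=cv2.minAreaRect((t[:,:2]*1000).astype(np.float32))
            print('px',ce[i].round(),s[i,4],'rect',np.round(r[0],1),np.round(r[1],1),round(r[2],1),'z',np.median(t[:,2]).round(4))
E
python3 - <<'E'
from h import *
st();c,P=cam('wrist','w4')
blocks(c,P,.023,.035,(.3,.7,.1,.45));blocks(c,P,.015,.0235,(.3,.7,.1,.45));blocks(c,P,.005,.011,(.3,.7,.1,.45))
E
```

```text
t 22.98 p [0.4519 0.2193 0.2419] rpy [ 1.598e+02 -1.000e-01 -1.799e+02] F [0.4 0.5 0.7] w 0.0699 q [ 0.23  0.31  1.68 -0.    1.15 -0.99]
px [283. 183.] 2226 rect [459.6 214.7] [46.  75.8] 71.6 z 0.0281
px [365. 139.] 2196 rect [443.5 326.9] [68.4 46.2] 6.3 z 0.0201
px [406. 229.] 1392 rect [575.5 345.7] [60.6 45.8] 11.3 z 0.0163
px [322. 334.] 340 rect [691.4 191.8] [57.4 17.8] 88.5 z 0.0168
px [395. 209.] 63 rect [546.6 340. ] [ 1.4 45.3] 11.6 z 0.008
px [304. 262.] 1134 rect [579.  201.9] [52.5 46.7] 20.0 z 0.0082
```

View pics/w4.png

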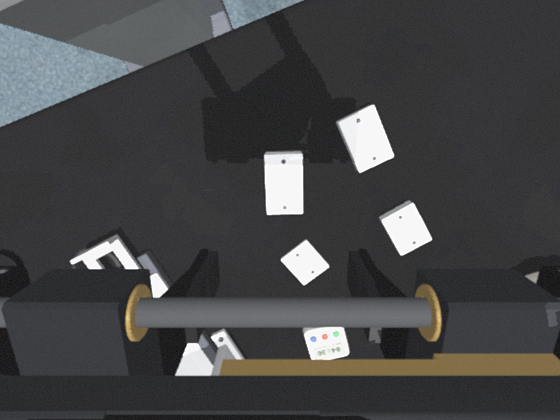

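The picture shows the four packers with sizes matching to within a millimetre: 28 mm at (283,183), 20 mm at (365,139), 16 mm at (406,229) and 8 mm at (304,262). I need the 28 and the 20. Descending onto the 28.

Request:
step_arm:
  slide:
    - [-8,-1,0]
    - [0,0,25]
    - [0,0,25]
    - [0,0,25]
    - [0,0,25]
    - [0,0,25]
    - [0,0,25]
    - [0,0,25]
    - [0,0,20]
    - [0,0,10]
    - [0,0,10]
    - [0,0,10]
    - [0,0,8]
    - [0,0,6]
    - [0,0,4]
    - [0,0,0]
    - [0,0,0]
  twist: [-1.8,0,0,0,0,0,0,0,0,0,0,0,0,0,0,0,0]

```text
time: 24.45
position: [0.4601, 0.2161, 0.0]
tool_rot: [0.16, 0.987, 0.0, 0.0]
ft_force: [0.1, -1.1, 0.3]
grip_width: 0.0698
```

Run:
```python
from h import *
st();c,P=cam('side'); cv2.imwrite('pics/s7.png',cv2.resize(c['color'][230:350,230:390],None,fx=4,fy=4,interpolation=cv2.INTER_CUBIC))
```

```text
t 24.45 p [0.4601 0.2161 0.    ] rpy [161.6   0.  180. ] F [ 0.1 -1.1  0.3] w 0.0698 q [ 0.22  0.71  1.87 -0.    0.56 -1.03]
```

View pics/s7.png

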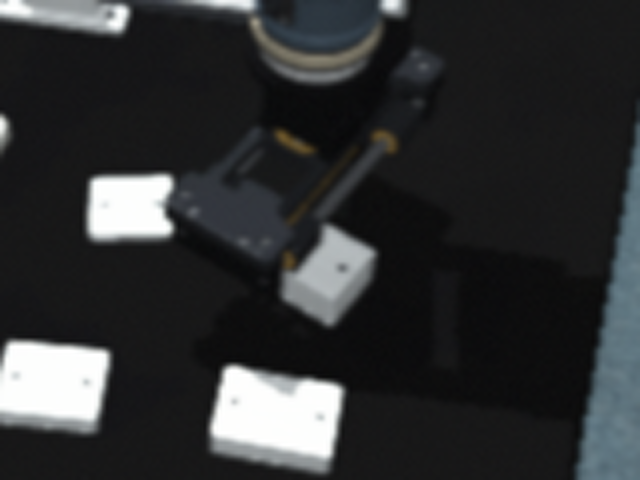

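Request:
step_arm:
  slide:
    - [0,0,4]
    - [0,0,3]
    - [0,0,3]
    - [0,0,0]
    - [0,0,0]
  twist: [0,0,0,0,0]

```text
time: 24.92
position: [0.4597, 0.2159, -0.0104]
tool_rot: [0.16, 0.987, -0.0, -0.0]
ft_force: [-0.4, 0.3, -1.1]
grip_width: 0.07
```

Request:
step_arm:
  slide:
    - [0,0,0]
    - [0,0,0]
    - [0,0,0]
    - [0,0,0]
    - [0,0,0]
    - [0,0,0]
    - [0,0,0]
    - [0,0,0]
  twist: [0,0,0,0,0,0,0,0]
  jaw: 20
  force: 40

```text
time: 25.58
position: [0.4601, 0.216, -0.0101]
tool_rot: [0.16, 0.987, 0.0, 0.0]
ft_force: [0.1, -0.1, 1.1]
grip_width: 0.0456
```

Run:
```python
from h import *
st()
```

```text
t 25.58 p [ 0.4601  0.216  -0.0101] rpy [161.6   0.  180. ] F [ 0.1 -0.1  1.1] w 0.0456 q [ 0.22  0.73  1.87  0.    0.54 -1.03]
```

The packer is gripped at 45.6 mm. Carrying it over the seat.

Request:
step_arm:
  slide:
    - [0,0,-8]
    - [0,0,-15]
    - [0,0,-20]
    - [0,0,-20]
    - [0,0,-20]
    - [0,0,-20]
    - [0,0,-20]
    - [0,0,-20]
    - [0,0,-17]
    - [0,0,0]
  twist: [0,0,0,0,-6.2,-6.2,-6.2,-6.3,0,0]

```text
time: 26.42
position: [0.4617, 0.2164, 0.1531]
tool_rot: [-0.056, 0.998, 0.0, 0.003]
ft_force: [-0.3, 0.7, -1.4]
grip_width: 0.0453
```

Request:
step_arm:
  slide:
    - [-6,-24,0]
    - [-6,-24,0]
    - [-6,-24,0]
    - [-6,-24,0]
    - [-6,-24,0]
    - [-6,-24,0]
    - [-6,-24,0]
    - [-6,-24,0]
    - [-6,-24,0]
    - [-5,-24,0]
    - [-5,-10,0]
    - [-5,-5,0]
    - [-2,-2,0]
    - [0,0,0]
    - [0,0,0]
    - [0,0,0]
    - [0,0,0]
  twist: [0,0,0,0,0,0,0,0,0,0,0,0,0,0,0,0,0]

```text
time: 27.83
position: [0.5588, -0.0303, 0.1499]
tool_rot: [-0.057, 0.998, 0.0, -0.0]
ft_force: [0.4, -0.9, -1.7]
grip_width: 0.0457
```

Run:
```python
from h import *
st();c,P=cam('wrist','w5');np.savez('/tmp/w5.npz',P=P,c=c['color'])
print('lip');blocks(c,P,.033,.046,(.4,.5,-.12,.06));print('packer');blocks(c,P,.145,.2,(.4,.7,-.12,.06))
print('all tray');blocks(c,P,.015,.026,(.42,.7,-.12,.06));
```

```text
t 27.83 p [ 0.5588 -0.0303  0.1499] rpy [-173.4   -0.   180. ] F [ 0.4 -0.9 -1.7] w 0.0457 q [-0.25  0.5   1.65  0.    0.99 -1.94]
lip
px [277.  80.] 594 rect [455.5 -48.5] [ 6.  59.1] 6.7 z 0.0399
packer
px [283. 244.] 9635 rect [543.9 -33. ] [48.6 48.5] 6.8 z 0.1878
px [282. 334.] 1200 rect [590.8 -28.9] [10.3 45.6] 6.7 z 0.188
all tray
px [278. 150.] 7314 rect [535.8 -38.4] [156.4  96.1] 6.9 z 0.02
```

View pics/w5.png

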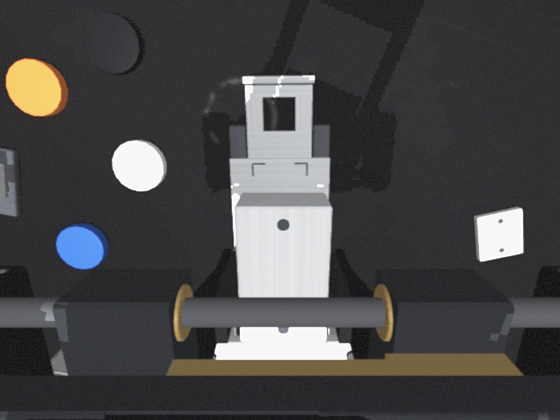

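The wrist view shows the packer at (283,260) above the seat marks near (280,165), with the lip at (277,80). Relative to the lip, the packer needs (+9.5, -3) mm. Correcting and lowering.

Request:
step_arm:
  slide:
    - [-5,-2,0]
    - [-4,-2,0]
    - [0,0,20]
    - [0,0,20]
    - [0,0,20]
    - [0,0,20]
    - [0,0,15]
    - [0,0,15]
    - [0,0,10]
    - [0,0,6]
    - [0,0,5]
    - [0,0,3]
    - [0,0,2]
    - [0,0,2]
    - [0,0,0]
    - [0,0,0]
  twist: [0,0,0,0,0,0,0,0,0,0,0,0,0,0,0,0]

```text
time: 29.22
position: [0.5691, -0.0344, 0.0122]
tool_rot: [-0.056, 0.998, -0.0, 0.0]
ft_force: [0.2, 0.5, -2.3]
grip_width: 0.0456
```

Run:
```python
from h import *
st();c,P=cam('wrist','w6');blocks(c,P,.033,.046,(.4,.5,-.12,.06));blocks(c,P,.044,.055,(.5,.63,-.12,.06))
c,P=cam('side');cv2.imwrite('pics/s8.png',cv2.resize(c['color'][150:250,210:350],None,fx=5,fy=5,interpolation=cv2.INTER_CUBIC))
```

```text
t 29.22 p [ 0.5691 -0.0344  0.0122] rpy [-173.5    0.  -180. ] F [ 0.2  0.5 -2.3] w 0.0456 q [-0.26  0.73  1.71 -0.    0.7  -1.94]
px [286.  28.] 2168 rect [455.  -48.2] [ 6.5 59.6] 7.0 z 0.0398
px [283. 249.] 8714 rect [554.2 -38.3] [48.7 46.3] 6.2 z 0.0503
px [282. 334.] 1196 rect [601.  -33.2] [10.1 45.7] 6.9 z 0.0505
```

View pics/w6.png

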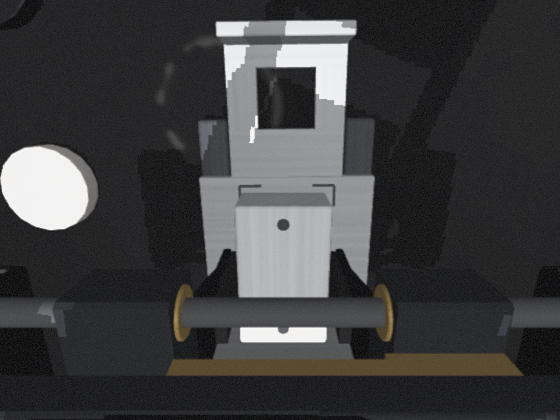

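View pics/s8.png

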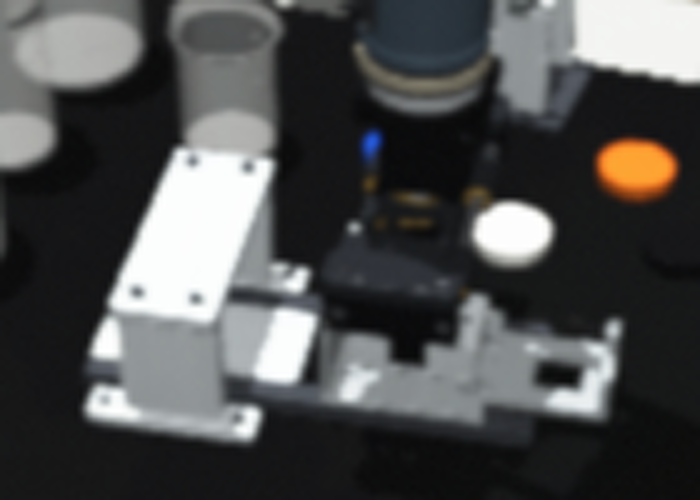

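The packer is centred to within 2 mm, between the marks at (240,186) and (335,186), and its top is 2 mm above resting height. Setting it down and opening.

Request:
step_arm:
  slide:
    - [0,1.5,1]
    - [0,0,1]
    - [0,0,0]
    - [0,0,0]
  twist: [0,0,0,0]

```text
time: 29.65
position: [0.5687, -0.0328, 0.01]
tool_rot: [-0.056, 0.998, 0.0, 0.0]
ft_force: [0.1, -0.3, -1.4]
grip_width: 0.0455
```

Request:
step_arm:
  slide:
    - [0,0,0]
    - [0,0,0]
    - [0,0,0]
    - [0,0,0]
    - [0,0,0]
    - [0,0,-10]
    - [0,0,-20]
    - [0,0,-30]
    - [0,0,-30]
    - [0,0,-30]
    - [0,0,-30]
    - [0,0,-30]
    - [0,0,-20]
    - [0,0,0]
  twist: [0,0,0,0,0,0,0,0,0,0,0,0,0,0]
  jaw: 58

```text
time: 30.82
position: [0.5719, -0.0336, 0.2158]
tool_rot: [-0.057, 0.998, -0.002, 0.005]
ft_force: [0.8, 0.5, 0.5]
grip_width: 0.0579
```

Run:
```python
from h import *
st();c,P=cam('wrist','w7');blocks(c,P,.033,.0435,(.4,.5,-.12,.06));blocks(c,P,.044,.053,(.5,.63,-.12,.06))
for n in ['scene','side']:
  c,P=cam(n);print(n);blocks(c,P,.033,.0435,(.4,.5,-.12,.06));blocks(c,P,.0455,.053,(.5,.6,-.12,.06))
```

```text
t 30.82 p [ 0.5719 -0.0336  0.2158] rpy [-173.5    0.6 -179.8] F [0.8 0.5 0.5] w 0.0579 q [-0.25  0.43  1.56 -0.    1.14 -1.94]
px [284.  70.] 406 rect [455.6 -48.6] [ 6.1 58.8] 7.4 z 0.0398
px [284. 180.] 2855 rect [568.1 -35.3] [75.9 45.8] 6.8 z 0.0481
px [287. 221.] 228 rect [613.3 -29. ] [ 1.6 94.5] 6.9 z 0.0485
scene
px [247. 253.] 73 rect [452.8 -46.1] [ 9.1 60.1] 7.5 z 0.0372
px [268. 225.] 267 rect [564.4 -33.6] [74.1 46.6] 6.1 z 0.0471
side
px [294. 214.] 167 rect [565.9 -27.5] [71.5 50.9] 5.0 z 0.0468
```

View pics/w7.png

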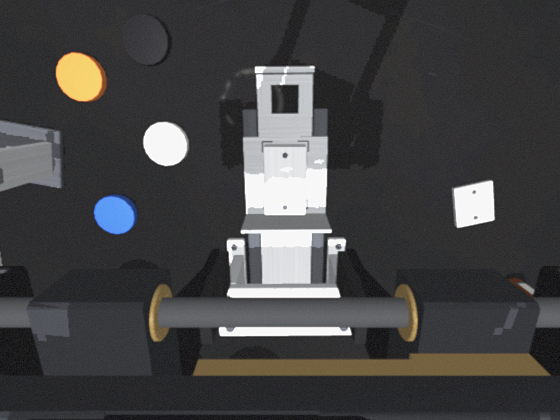

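The 28 mm packer lies centred at (0.5681, -0.0353), against a seat position from the lip of (0.5678, -0.0352). Next is the 20 mm packer.

Request:
step_arm:
  slide:
    - [7,31,0]
    - [7,31,0]
    - [7,31,0]
    - [7,31,0]
    - [7,31,0]
    - [7,31,0]
    - [7,31,0]
    - [7,31,0]
    - [7,31,0]
    - [7,31,0]
    - [7,31,0]
    - [7,20,0]
    - [2,10,0]
    - [0,3,0]
    - [0,0,0]
    - [0,0,0]
  twist: [0,0,0,0,0,0,0,0,0,0,0,0,0,0,0,0]
  jaw: 70

```text
time: 32.3
position: [0.4413, 0.328, 0.2092]
tool_rot: [-0.056, 0.998, -0.001, -0.0]
ft_force: [0.6, 0.3, -0.2]
grip_width: 0.0701
```

Run:
```python
from h import *
s=st();c,P=cam('wrist','w8');blocks(c,P,.015,.0245,(.3,.7,.25,.45))
```

```text
t 32.3 p [0.4413 0.328  0.2092] rpy [-1.736e+02 -1.000e-01 -1.799e+02] F [ 0.6  0.3 -0.2] w 0.0701 q [ 0.44  0.42  1.61 -0.    1.12 -1.25]
px [284. 183.] 2273 rect [443.6 327.1] [68.2 46. ] 6.1 z 0.0201
px [287. 280.] 1110 rect [569.5 344.7] [48.8 45.7] 10.9 z 0.0164
px [242. 348.] 89 rect [679.2 296.9] [26.6  7.5] 61.9 z 0.0197
```

View pics/w8.png

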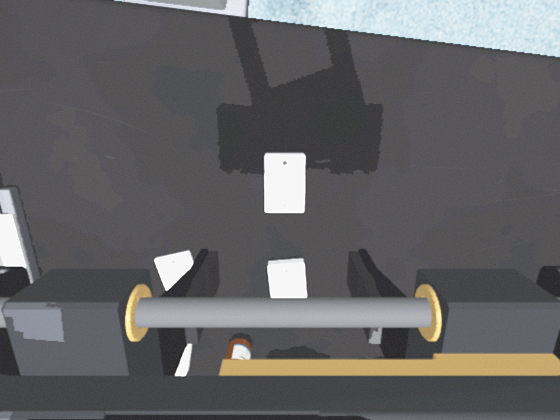

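The 20 mm packer is at (284,183) and measures 68.2 x 46 with its top at 20.1 mm. Descending and gripping.

Request:
step_arm:
  slide:
    - [-2.5,0,0]
    - [0,0,22]
    - [0,0,22]
    - [0,0,22]
    - [0,0,22]
    - [0,0,22]
    - [0,0,22]
    - [0,0,22]
    - [0,0,22]
    - [0,0,15]
    - [0,0,10]
    - [0,0,8]
    - [0,0,5]
    - [0,0,3]
    - [0,0,2]
    - [0,0,0]
    - [0,0,0]
  twist: [0,0,0,0,0,0,0,0,0,0,0,0,0,0,0,0,0]

```text
time: 33.77
position: [0.444, 0.3295, -0.0086]
tool_rot: [-0.056, 0.998, 0.0, 0.001]
ft_force: [0.1, 0.9, 0.4]
grip_width: 0.0699
```

Request:
step_arm:
  slide:
    - [0,0,0]
    - [0,0,0]
    - [0,0,0]
    - [0,0,0]
    - [0,0,0]
    - [0,0,0]
    - [0,0,0]
    - [0,0,0]
  twist: [0,0,0,0,0,0,0,0]
  jaw: 20
  force: 40

```text
time: 34.43
position: [0.4436, 0.3294, -0.009]
tool_rot: [-0.056, 0.998, 0.0, 0.0]
ft_force: [-0.9, -0.7, 2.1]
grip_width: 0.0454
```

Request:
step_arm:
  slide:
    - [0,0,-8]
    - [0,0,-15]
    - [0,0,-25]
    - [0,0,-25]
    - [0,0,-25]
    - [0,0,-25]
    - [0,0,-25]
    - [0,0,-15]
    - [0,0,-5]
    - [0,0,0]
  twist: [0,0,0,0,0,0,0,0,0,0]

```text
time: 35.27
position: [0.4441, 0.3296, 0.1603]
tool_rot: [-0.056, 0.998, 0.001, 0.001]
ft_force: [0.2, 0.6, -2.3]
grip_width: 0.0455
```

Request:
step_arm:
  slide:
    - [-7,-31,0]
    - [-7,-31,0]
    - [-7,-31,0]
    - [-7,-31,0]
    - [-7,-31,0]
    - [-7,-31,0]
    - [-7,-31,0]
    - [-7,-31,0]
    - [-7,-31,0]
    - [-7,-31,0]
    - [-7,-31,0]
    - [-6,-20,0]
    - [0,-10,0]
    - [0,-3,0]
    - [0,0,0]
    - [0,0,0]
    - [0,0,0]
  twist: [0,0,0,0,0,0,0,0,0,0,0,0,0,0,0,0,0]

```text
time: 36.68
position: [0.5671, -0.0313, 0.1585]
tool_rot: [-0.057, 0.998, 0.0, -0.001]
ft_force: [-0.6, 0.2, -1.3]
grip_width: 0.0452
```

Run:
```python
from h import *
st();c,P=cam('wrist','w9')
print('lip');blocks(c,P,.033,.046,(.4,.5,-.12,.06));print('packer');blocks(c,P,.155,.22,(.4,.7,-.12,.06))
```

```text
t 36.68 p [ 0.5671 -0.0313  0.1585] rpy [-1.734e+02 -1.000e-01  1.799e+02] F [-0.6  0.2 -1.3] w 0.0452 q [-0.25  0.5   1.62  0.    1.02 -1.94]
lip
px [279.  71.] 575 rect [455.6 -48.5] [ 6.  59.9] 6.6 z 0.0397
packer
px [283. 248.] 8475 rect [557.1 -34.2] [49.9 46.8] 6.3 z 0.1875
```

View pics/w9.png

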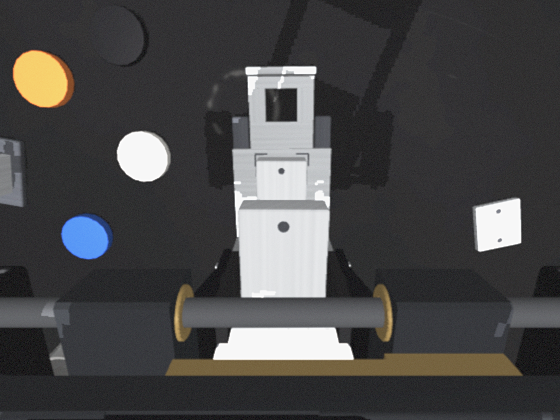

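Request:
step_arm:
  slide:
    - [-1.7,-1.3,0]
    - [0,0,20]
    - [0,0,20]
    - [0,0,20]
    - [0,0,20]
    - [0,0,15]
    - [0,0,10]
    - [0,0,6]
    - [0,0,4]
    - [0,0,2]
    - [0,0,0]
    - [0,0,0]
  twist: [0,0,0,0,0,0,0,0,0,0,0,0]

```text
time: 37.73
position: [0.5706, -0.0342, 0.0425]
tool_rot: [-0.057, 0.998, -0.0, 0.001]
ft_force: [0.9, -0.3, -0.6]
grip_width: 0.0453
```

Run:
```python
from h import *
st();c,P=cam('wrist','w10')
blocks(c,P,.033,.0435,(.4,.5,-.12,.06));blocks(c,P,.062,.08,(.5,.63,-.12,.06))
```

```text
t 37.73 p [ 0.5706 -0.0342  0.0425] rpy [-1.735e+02  1.000e-01 -1.800e+02] F [ 0.9 -0.3 -0.6] w 0.0453 q [-0.26  0.68  1.69 -0.    0.77 -1.94]
px [285.  39.] 1728 rect [455.1 -48.3] [ 6.6 60. ] 6.9 z 0.0397
px [283. 250.] 8104 rect [560.6 -37.1] [50.5 48.3] 7.2 z 0.0715
px [282. 340.] 2327 rect [614.6 -31.6] [ 6.1 74.4] 7.6 z 0.0717
```

View pics/w10.png

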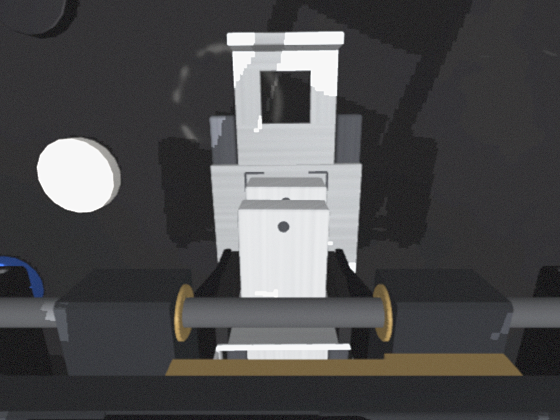

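Request:
step_arm:
  slide:
    - [1.7,1.6,0]
    - [0,0,1.5]
    - [0,0,1.5]
    - [0,0,0]
    - [0,0,0]
  twist: [0,0,0,0,0]

```text
time: 38.2
position: [0.5682, -0.0327, 0.039]
tool_rot: [-0.056, 0.998, 0.0, 0.0]
ft_force: [0.6, 0.6, -0.4]
grip_width: 0.0457
```

Request:
step_arm:
  slide:
    - [0,0,0]
    - [0,0,0]
    - [0,0,0]
    - [0,0,0]
    - [0,0,0]
    - [0,0,-8]
    - [0,0,-15]
    - [0,0,-25]
    - [0,0,-30]
    - [0,0,-30]
    - [0,0,-30]
    - [0,0,-30]
    - [0,0,0]
    - [0,0,0]
  twist: [0,0,0,0,0,0,0,0,0,0,0,0,0,0]
  jaw: 58

```text
time: 39.37
position: [0.5694, -0.0329, 0.2095]
tool_rot: [-0.057, 0.998, -0.001, 0.003]
ft_force: [0.4, 0.4, -0.0]
grip_width: 0.0578
```

Run:
```python
from h import *
st();c,P=cam('wrist','w11')
print('lip');blocks(c,P,.033,.0435,(.4,.5,-.12,.06));blocks(c,P,.064,.0735,(.5,.606,-.12,.06));print('disc');blocks(c,P,.008,.016,(.4,.7,-.3,-.1))
for n in ['scene','side']:
  c,P=cam(n);print(n);blocks(c,P,.008,.016,(.4,.7,-.3,-.1))
```

```text
t 39.37 p [ 0.5694 -0.0329  0.2095] rpy [-173.5    0.3 -179.9] F [ 0.4  0.4 -0. ] w 0.0578 q [-0.25  0.44  1.57 -0.    1.13 -1.94]
lip
px [283.  73.] 420 rect [455.4 -48.6] [ 6.2 58.8] 7.1 z 0.0398
px [283. 189.] 2915 rect [567.8 -34.9] [67.6 46.1] 5.9 z 0.0681
disc
px [75. 80.] 1697 rect [ 485.8 -271.5] [47.3 48.8] 7.2 z 0.012
px [162. 147.] 1497 rect [ 547.6 -177.4] [48.7 49.2] 32.1 z 0.0121
px [113. 218.] 830 rect [ 641.8 -238.1] [45.8 43.8] 19.1 z 0.0122
scene
px [309. 261.] 215 rect [ 543.9 -176.4] [50.1 46.2] 31.6 z 0.0111
side
px [311. 195.] 115 rect [ 550. -172.] [45.6 50.6] 14.4 z 0.0102
```

View pics/w11.png

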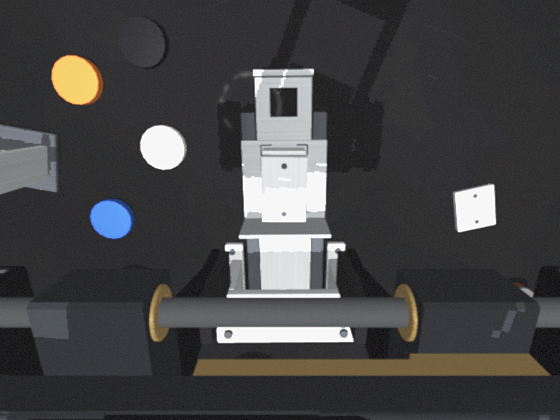

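The white disc has been knocked to (0.548, -0.177); all three cameras agree. The candidates are white (162,147), blue (113,218), orange (75,80) and black (140,42), and only the first is white. Moving over it to confirm in a crop.

Request:
step_arm:
  slide:
    - [6,-23,0]
    - [6,-23,0]
    - [6,-23,0]
    - [6,-23,0]
    - [6,-23,0]
    - [6,-15,0]
    - [2,-8,0]
    - [0,-1,0]
    - [0,0,0]
    - [0,0,0]
  twist: [0,0,0,0,0,0,0,0,0,0]
  jaw: 80

```text
time: 40.35
position: [0.5458, -0.1739, 0.2062]
tool_rot: [-0.057, 0.998, 0.001, -0.001]
ft_force: [-0.9, 0.5, 0.6]
grip_width: 0.0799
```

Run:
```python
from h import *
st();c,P=cam('wrist')
cv2.imwrite('pics/w12c.png',cv2.resize(c['color'][20:260,60:400],None,fx=2.3,fy=2.3,interpolation=cv2.INTER_CUBIC))
blocks(c,P,.008,.016,(.4,.7,-.3,-.1))
```

```text
t 40.35 p [ 0.5458 -0.1739  0.2062] rpy [-1.735e+02 -1.000e-01  1.799e+02] F [-0.9  0.5  0.6] w 0.0799 q [-0.5   0.45  1.56  0.    1.14 -2.19]
px [199. 118.] 1182 rect [ 485.3 -275.7] [37.1 47.3] 84.5 z 0.0121
px [281. 182.] 1369 rect [ 548.  -178.3] [49.1 48.3] 7.4 z 0.0121
```

View pics/w12c.png

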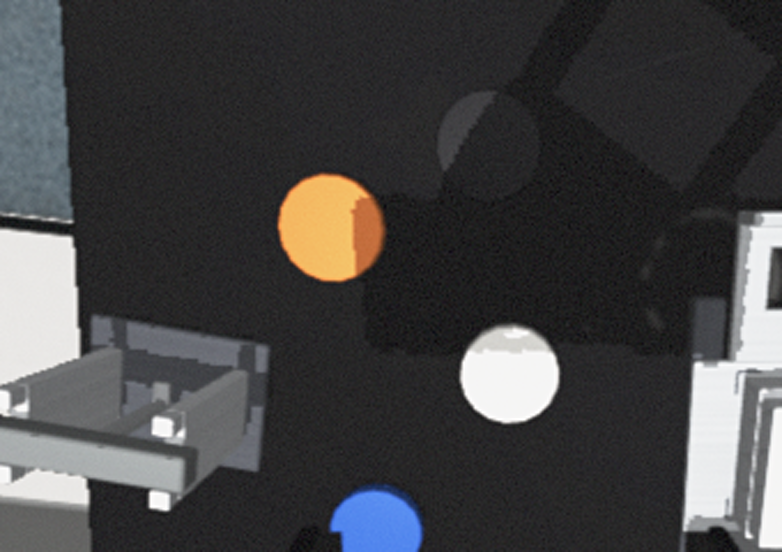

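The crop confirms that the disc beneath the tool at (281,182) is plain white, 49 mm across, with its top at 12.1 mm. Descending.

Request:
step_arm:
  slide:
    - [-2,-3,0]
    - [0,0,22]
    - [0,0,22]
    - [0,0,22]
    - [0,0,22]
    - [0,0,22]
    - [0,0,22]
    - [0,0,22]
    - [0,0,22]
    - [0,0,15]
    - [0,0,10]
    - [0,0,8]
    - [0,0,5]
    - [0,0,3]
    - [0,0,2]
    - [0,0,0]
    - [0,0,0]
  twist: [0,0,0,0,0,0,0,0,0,0,0,0,0,0,0,0,0]

```text
time: 41.82
position: [0.5488, -0.1781, -0.0115]
tool_rot: [-0.056, 0.998, -0.0, 0.001]
ft_force: [0.2, -0.5, -0.3]
grip_width: 0.0799
```

Run:
```python
from h import *
st();c,P=cam('side');cv2.imwrite('pics/s9.png',cv2.resize(c['color'][140:230,260:380],None,fx=6,fy=6,interpolation=cv2.INTER_CUBIC))
x,y,z=P[...,0],P[...,1],P[...,2]
m=(abs(x-.55)<.04)&(y>-.145)&(y<-.10)&(z>.004)&(z<.08);print(np.c_[np.sort(P[m][:,2])[:8]].T)
```

```text
t 41.82 p [ 0.5488 -0.1781 -0.0115] rpy [-1.735e+02  1.000e-01 -1.800e+02] F [ 0.2 -0.5 -0.3] w 0.0799 q [-0.51  0.78  1.7  -0.    0.67 -2.19]
[[0.01039151 0.01067789 0.01163765 0.01237007 0.01248827 0.01341134
  0.01370721 0.01516799]]
```

View pics/s9.png

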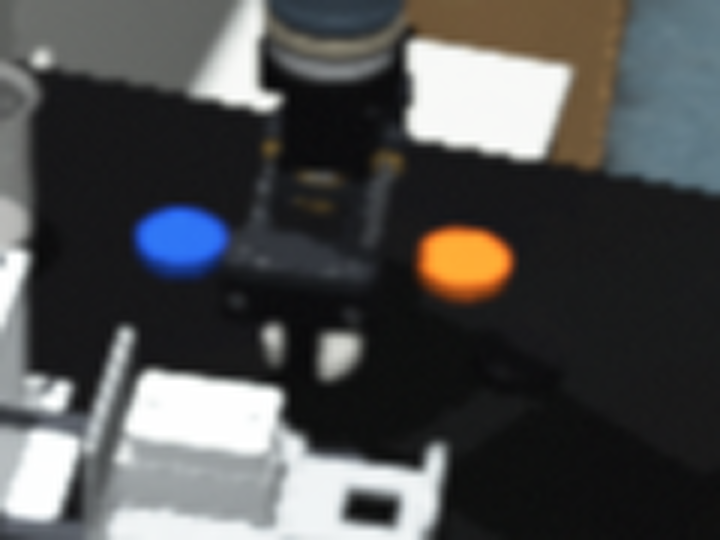

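Request:
step_arm:
  slide:
    - [0,0,1.5]
    - [0,0,1.5]
    - [0,0,0]
    - [0,0,0]
  twist: [0,0,0,0]

```text
time: 42.2
position: [0.5483, -0.1778, -0.0152]
tool_rot: [-0.056, 0.998, 0.0, -0.0]
ft_force: [0.7, 0.1, -0.3]
grip_width: 0.0804
```

Request:
step_arm:
  slide:
    - [0,0,0]
    - [0,0,0]
    - [0,0,0]
    - [0,0,0]
    - [0,0,0]
    - [0,0,0]
    - [0,0,0]
    - [0,0,0]
    - [0,0,0]
    - [0,0,0]
  twist: [0,0,0,0,0,0,0,0,0,0]
  jaw: 20
  force: 30

```text
time: 43.03
position: [0.5483, -0.1777, -0.0152]
tool_rot: [-0.056, 0.998, 0.0, -0.0]
ft_force: [-0.3, 0.2, -0.3]
grip_width: 0.0483
```

Request:
step_arm:
  slide:
    - [0,0,-8]
    - [0,0,-15]
    - [0,0,-25]
    - [0,0,-25]
    - [0,0,-25]
    - [0,0,-25]
    - [0,0,-25]
    - [0,0,-25]
    - [0,0,-10]
    - [0,0,0]
    - [0,0,0]
  twist: [0,0,0,0,0,0,0,0,0,0,0]

```text
time: 43.95
position: [0.5481, -0.1777, 0.1679]
tool_rot: [-0.056, 0.998, -0.0, 0.0]
ft_force: [0.5, -0.4, -0.9]
grip_width: 0.0485
```

Run:
```python
from h import *
s=st();T=R.from_quat(s['tool_rot']);print(T.inv().apply(np.array([.5685,-.0328,.049])-s['position'])*1000)
c,P=cam('wrist','w13');blocks(c,P,.16,.24,(.4,.7,-.3,-.1))
```

```text
t 43.95 p [ 0.5481 -0.1777  0.1679] rpy [-173.5    0.  -180. ] F [ 0.5 -0.4 -0.9] w 0.0485 q [-0.51  0.5   1.59 -0.    1.05 -2.19]
[-36.54226315 141.73917955 118.84910763]
px [283. 261.] 5965 rect [ 543.4 -180.4] [41.7 48.7] 6.6 z 0.195
```

View pics/w13.png

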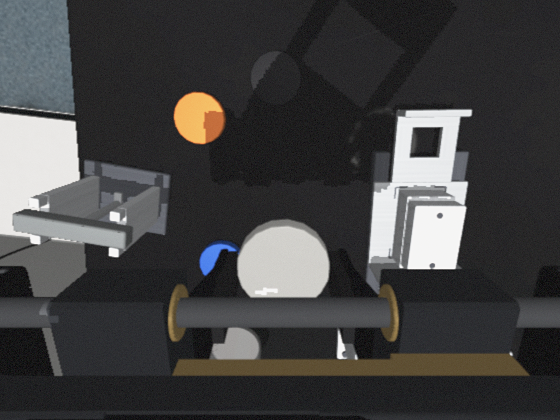

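The disc is held level at (283,265). Carrying it onto the pile.

Request:
step_arm:
  slide:
    - [-6,24,0]
    - [-6,24,0]
    - [-6,24,0]
    - [-6,24,0]
    - [-6,24,0]
    - [-5,14,0]
    - [-1.5,6,0]
    - [0,1.7,0]
    - [0,0,0]
    - [0,0,0]
    - [0,0,0]
  twist: [0,0,0,0,0,0,0,0,0,0,0]

```text
time: 44.92
position: [0.5685, -0.034, 0.1675]
tool_rot: [-0.056, 0.998, -0.0, -0.0]
ft_force: [0.7, 0.7, -0.6]
grip_width: 0.0485
```

Run:
```python
from h import *
s=st();T=R.from_quat(s['tool_rot']);print(T.inv().apply(np.array([.5685,-.0328,.0532])-s['position'])*1000)
c,P=cam('wrist','w14');blocks(c,P,.16,.24,(.4,.7,-.1,.1));blocks(c,P,.033,.0435,(.4,.5,-.12,.06))
```

```text
t 44.92 p [ 0.5685 -0.034   0.1675] rpy [-173.6   -0.  -180. ] F [ 0.7  0.7 -0.6] w 0.0485 q [-0.26  0.49  1.61 -0.    1.04 -1.94]
[ -0.21340703   1.18355734 114.30606766]
px [283. 261.] 6001 rect [563.8 -36.7] [41.6 48.8] 6.6 z 0.1946
px [283.  70.] 549 rect [455.3 -48.6] [ 6.4 59.8] 6.9 z 0.0397
```

View pics/w14.png

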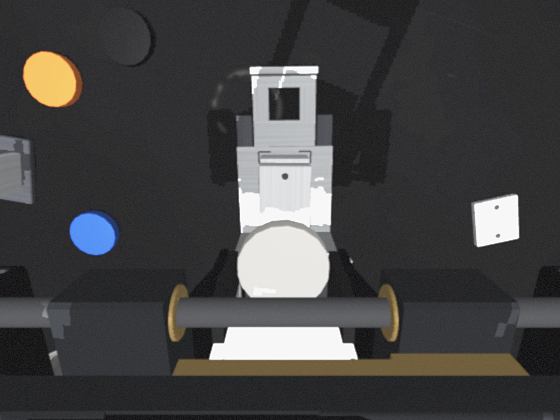

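Request:
step_arm:
  slide:
    - [0,1,15]
    - [0,0,20]
    - [0,0,20]
    - [0,0,20]
    - [0,0,15]
    - [0,0,10]
    - [0,0,6]
    - [0,0,3]
    - [0,0,2]
    - [0,0,0]
    - [0,0,0]
    - [0,0,0]
  twist: [0,0,0,0,0,0,0,0,0,0,0,0]

```text
time: 45.97
position: [0.5692, -0.032, 0.0577]
tool_rot: [-0.056, 0.998, -0.0, 0.001]
ft_force: [0.5, -0.6, -1.0]
grip_width: 0.0485
```

Run:
```python
from h import *
s=st();T=R.from_quat(s['tool_rot']);print(T.inv().apply(np.array([.5685,-.0328,.0532])-s['position'])*1000)
```

```text
t 45.97 p [ 0.5692 -0.032   0.0577] rpy [-1.735e+02  1.000e-01 -1.800e+02] F [ 0.5 -0.6 -1. ] w 0.0485 q [-0.25  0.65  1.69 -0.    0.8  -1.94]
[ 0.76009881 -0.70140967  4.45133432]
```

Request:
step_arm:
  slide:
    - [0,0,2]
    - [0,0,1.5]
    - [0,0,0.8]
    - [0,0,0]
    - [0,0,0]
  twist: [0,0,0,0,0]

```text
time: 46.38
position: [0.5686, -0.0319, 0.0528]
tool_rot: [-0.056, 0.998, -0.0, 0.0]
ft_force: [-0.5, 0.5, 2.4]
grip_width: 0.0483
```

Run:
```python
from h import *
st();c,P=cam('wrist','w15');blocks(c,P,.074,.09,(.4,.605,-.1,.1))
```

```text
t 46.38 p [ 0.5686 -0.0319  0.0528] rpy [-173.5    0.  -180. ] F [-0.5  0.5  2.4] w 0.0483 q [-0.25  0.66  1.69  0.    0.79 -1.94]
px [283. 262.] 5811 rect [563.8 -33.2] [41.6 51.4] 6.8 z 0.08
```

The disc rests with its top at z = 0.080, which is 60 mm above the tray. Releasing.

Request:
step_arm:
  slide:
    - [0,0,0]
    - [0,0,0]
    - [0,0,0]
    - [0,0,0]
    - [0,0,0]
    - [0,0,-6]
    - [0,0,-12]
    - [0,0,-20]
    - [0,0,-25]
    - [0,0,-25]
    - [0,0,-25]
    - [0,0,-25]
    - [0,0,0]
    - [0,0,0]
  twist: [0,0,0,0,0,0,0,0,0,0,0,0,0,0]
  jaw: 62

```text
time: 47.6
position: [0.5696, -0.0322, 0.1925]
tool_rot: [-0.056, 0.998, -0.001, 0.002]
ft_force: [0.0, 0.2, 0.3]
grip_width: 0.0618
```

Run:
```python
from h import *
st();c,P=cam('wrist','w16');blocks(c,P,.0765,.084,(.4,.605,-.1,.1));blocks(c,P,.065,.0735,(.5,.606,-.12,.06));blocks(c,P,.033,.0435,(.4,.5,-.12,.06))
c,P=cam('side','s10')
```

```text
t 47.6 p [ 0.5696 -0.0322  0.1925] rpy [-173.5    0.2 -179.9] F [0.  0.2 0.3] w 0.0618 q [-0.25  0.46  1.58 -0.    1.09 -1.94]
px [283. 197.] 2137 rect [568.2 -34.3] [48.6 48.6] 6.4 z 0.08
px [282. 167.] 777 rect [547.2 -37.4] [26.5 45.3] 6.6 z 0.068
px [282. 222.] 370 rect [593.4 -32.5] [18.  46.6] 2.7 z 0.068
px [282.  71.] 457 rect [455.5 -48.6] [ 6.1 59.8] 7.2 z 0.0398
```

View pics/w16.png

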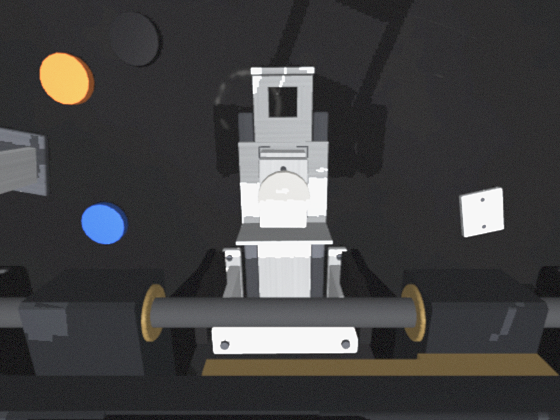

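View pics/s10.png

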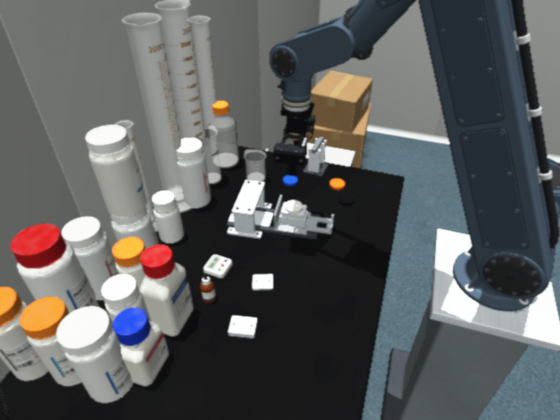

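The pile is flat and centred: disc at (0.5682, -0.0343), top at 0.080, seat at (0.5677, -0.0352). Moving closed fingers in front of the lip.

Request:
step_arm:
  slide:
    - [15,0,0]
    - [20,0,0]
    - [20,0,0]
    - [20,0,0]
    - [20,0,0]
    - [20,0,0]
    - [20,0,0]
    - [13,-1.4,0]
    - [0,0,0]
    - [0,0,0]
  twist: [0,0,0,0,0,0,0,0,0,0]
  jaw: 0

```text
time: 48.53
position: [0.421, -0.0498, 0.1898]
tool_rot: [-0.056, 0.998, 0.0, -0.001]
ft_force: [0.2, -0.2, -1.0]
grip_width: 0.0045
```

Request:
step_arm:
  slide:
    - [0,0,20]
    - [0,0,20]
    - [0,0,20]
    - [0,0,20]
    - [0,0,20]
    - [0,0,20]
    - [0,0,20]
    - [0,0,15]
    - [0,0,10]
    - [0,0,8]
    - [0,0,6]
    - [0,0,4]
    - [0,0,0]
    - [0,0,0]
  twist: [0,0,0,0,0,0,0,0,0,0,0,0,0,0]

```text
time: 49.7
position: [0.422, -0.05, 0.0076]
tool_rot: [-0.057, 0.998, -0.0, 0.0]
ft_force: [0.5, -0.7, -0.1]
grip_width: 0.0005
```

Run:
```python
from h import *
st();c,P=cam('wrist','w17');c,P=cam('side')
cv2.imwrite('pics/s11.png',cv2.resize(c['color'][150:250,220:380],None,fx=4,fy=4,interpolation=cv2.INTER_CUBIC))
```

```text
t 49.7 p [ 0.422  -0.05    0.0076] rpy [-173.5    0.  -180. ] F [ 0.5 -0.7 -0.1] w 0.0005 q [-0.38  0.66  2.08  0.    0.41 -2.07]
```

View pics/s11.png

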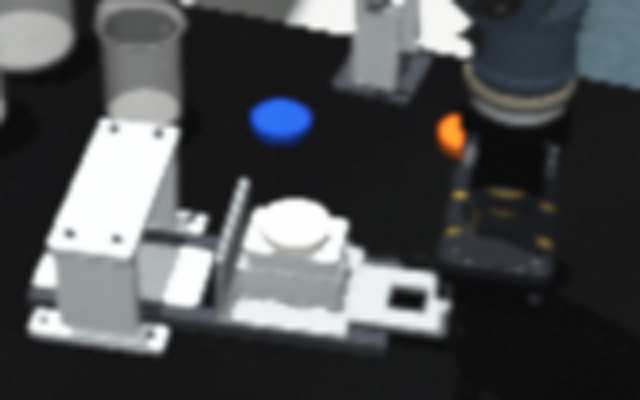

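View pics/w17.png

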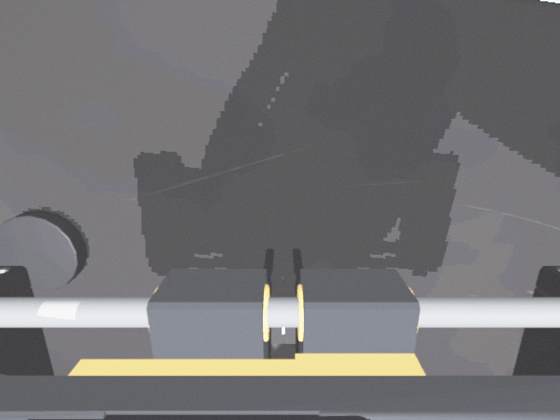

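Lowering 5 mm more, then pushing gently.

Request:
step_arm:
  slide:
    - [0,0,3]
    - [0,0,2]
    - [-3,0,0]
    - [-4,0,0]
    - [-4,0,0]
    - [-3,0,0]
    - [-2,0,0]
    - [-2,0,0]
    - [-2,0,0]
    - [-2,0,0]
    - [-2,0,0]
    - [-2.5,0,0]
    - [-3,0,0]
    - [-3.5,0,0]
    - [-4,0,0]
    - [-4,0,0]
    - [-4,0,0]
    - [-3,0,0]
    - [-2,0,0]
    - [0,0,0]
  twist: [0,0,0,0,0,0,0,0,0,0,0,0,0,0,0,0,0,0,0,0]

```text
time: 51.47
position: [0.4725, -0.0445, 0.0026]
tool_rot: [-0.057, 0.998, -0.0, 0.001]
ft_force: [-0.3, -0.6, -0.0]
grip_width: 0.0006
```

```bash
cat > chk.py <<'E'
from h import *
st();c,P=cam('side')
blocks(c,P,.0765,.0835,(.4,.67,-.1,.05));blocks(c,P,.033,.0435,(.4,.6,-.12,.06))
import sys
cv2.imwrite('pics/'+sys.argv[1]+'.png',cv2.resize(c['color'][150:250,220:380],None,fx=4,fy=4,interpolation=cv2.INTER_CUBIC))
E
python3 chk.py s12
```

```text
t 51.47 p [ 0.4725 -0.0445  0.0026] rpy [-1.735e+02  1.000e-01 -1.800e+02] F [-0.3 -0.6 -0. ] w 0.0006 q [-0.33  0.69  1.95  0.    0.5  -2.01]
px [282. 204.] 136 rect [600.7 -24.6] [46.8 48.9] 18.5 z 0.0783
```

View pics/s12.png

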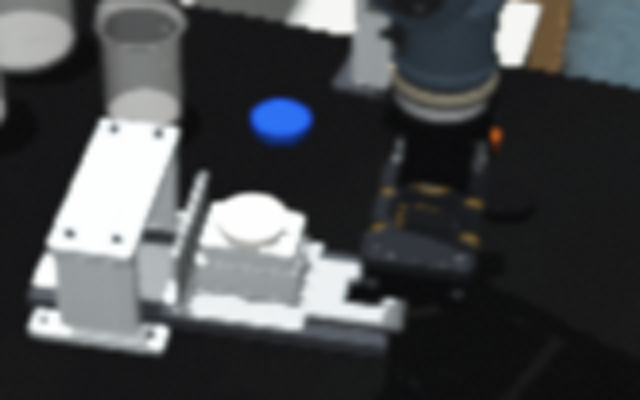

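The tray has moved about 31 mm with the pile intact. Continuing.

Request:
step_arm:
  slide:
    - [-1,0,0]
    - [-2,0,0]
    - [-3,0,0]
    - [-4,0,0]
    - [-4,0,0]
    - [-4,0,0]
    - [-4,0,0]
    - [-4,0,0]
    - [-4,0,0]
    - [-4,0,0]
    - [-4,0,0]
    - [-4,0,0]
    - [-4,0,0]
    - [-3,0,0]
    - [-3,0,0]
    - [-2,0,0]
    - [-2,0,0]
    - [-1,0,0]
    - [0,0,0]
  twist: [0,0,0,0,0,0,0,0,0,0,0,0,0,0,0,0,0,0,0]

```text
time: 53.1
position: [0.5285, -0.038, 0.0025]
tool_rot: [-0.056, 0.998, -0.0, 0.0]
ft_force: [-1.2, 0.0, -0.4]
grip_width: 0.001
```

```bash
python3 chk.py s13
```

```text
t 53.1 p [ 0.5285 -0.038   0.0025] rpy [-173.5    0.  -180. ] F [-1.2  0.  -0.4] w 0.001 q [-0.28  0.72  1.81 -0.    0.61 -1.97]
px [264. 202.] 104 rect [650.3 -19. ] [48.4 38.4] 88.5 z 0.0784
```

View pics/s13.png

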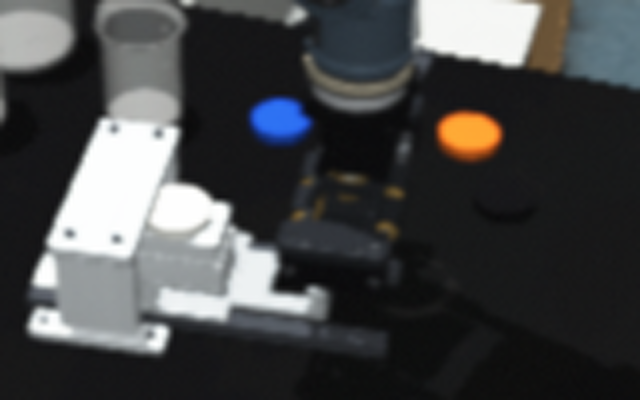

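The pile is level and about to pass under the bar, with about 47 mm to go.

Request:
step_arm:
  slide:
    - [-1,0,0]
    - [-1,0,0]
    - [-2,0,0]
    - [-2,0,0]
    - [-2,0,0]
    - [-2,0,0]
    - [-2,0,0]
    - [-2,0,0]
    - [-2,0,0]
    - [-2,0,0]
    - [-2,0,0]
    - [-1,0,0]
    - [0,0,0]
  twist: [0,0,0,0,0,0,0,0,0,0,0,0,0]

```text
time: 54.23
position: [0.5494, -0.0355, 0.0026]
tool_rot: [-0.056, 0.998, -0.0, 0.0]
ft_force: [-0.1, 0.6, 0.8]
grip_width: 0.0005
```

Request:
step_arm:
  slide:
    - [-1,0,0]
    - [-2,0,0]
    - [-2,0,0]
    - [-2,0,0]
    - [-2,0,0]
    - [-2,0,0]
    - [-2,0,0]
    - [-2,0,0]
    - [-1,0,0]
    - [0,0,0]
  twist: [0,0,0,0,0,0,0,0,0,0]

```text
time: 55.07
position: [0.5653, -0.0337, 0.0026]
tool_rot: [-0.056, 0.998, -0.0, 0.0]
ft_force: [-0.1, 0.5, -0.4]
grip_width: 0.0006
```

```bash
python3 chk.py s14
python3 - <<'E'
from h import *
c,P=cam('scene');blocks(c,P,.033,.0435,(.4,.62,-.12,.06))
cv2.imwrite('pics/s15.png',cv2.resize(c['color'][150:270,210:370],None,fx=4.5,fy=4.5,interpolation=cv2.INTER_CUBIC))
E
```

```text
t 55.07 p [ 0.5653 -0.0337  0.0026] rpy [-173.5    0.  -180. ] F [-0.1  0.5 -0.4] w 0.0006 q [-0.26  0.74  1.72  0.    0.68 -1.94]
```

View pics/s14.png

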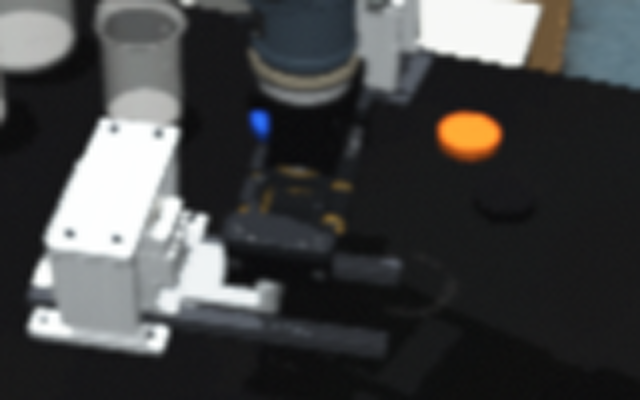

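View pics/s15.png

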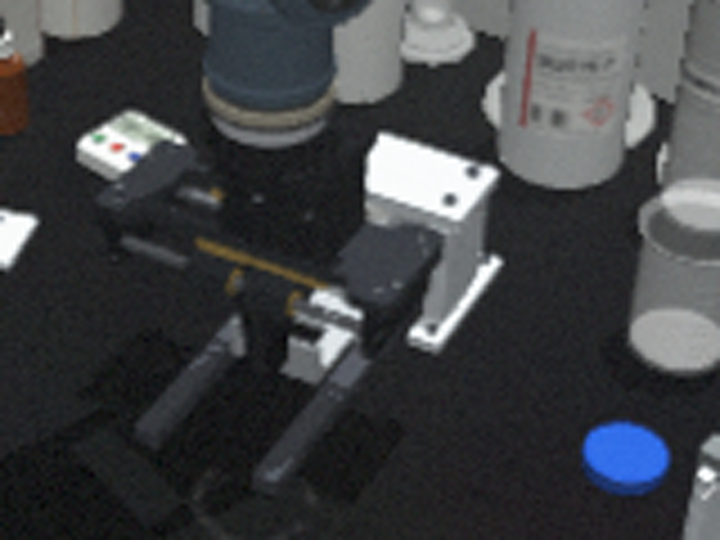

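About 9 mm remain. Taking 1 mm rows and watching the force.

Request:
step_arm:
  slide:
    - [-1,0,0]
    - [-1,0,0]
    - [-1,0,0]
    - [-1,0,0]
    - [-1,0,0]
    - [-0.5,0,0]
    - [0,0,0]
  twist: [0,0,0,0,0,0,0]

```text
time: 55.75
position: [0.5706, -0.0332, 0.0026]
tool_rot: [-0.056, 0.998, -0.0, 0.0]
ft_force: [-0.7, -0.3, 1.1]
grip_width: 0.0006
```

Request:
step_arm:
  slide:
    - [-1,0,0]
    - [-0.5,0,0]
    - [-0.5,0,0]
    - [0,0,0]
  twist: [0,0,0,0]

```text
time: 56.08
position: [0.5724, -0.0329, 0.0025]
tool_rot: [-0.056, 0.998, -0.0, 0.0]
ft_force: [-1.1, -0.9, 0.1]
grip_width: 0.0006
```

Request:
step_arm:
  slide:
    - [-0.5,0,0]
    - [-0.5,0,0]
    - [0,0,0]
  twist: [0,0,0]

```text
time: 56.33
position: [0.5733, -0.0328, 0.0025]
tool_rot: [-0.056, 0.998, -0.0, 0.0]
ft_force: [-1.5, -0.5, 0.4]
grip_width: 0.0005
```

Request:
step_arm:
  slide:
    - [-0.5,0,0]
    - [-0.5,0,0]
    - [0,0,0]
  twist: [0,0,0]

```text
time: 56.58
position: [0.5743, -0.0326, 0.0025]
tool_rot: [-0.056, 0.998, 0.0, 0.0]
ft_force: [-1.7, -0.9, 0.4]
grip_width: 0.0004
```

Request:
step_arm:
  slide:
    - [-0.5,0,0]
    - [-0.5,0,0]
    - [0,0,0]
  twist: [0,0,0]

```text
time: 56.83
position: [0.5748, -0.0326, 0.0025]
tool_rot: [-0.057, 0.998, 0.0, -0.0]
ft_force: [-1.3, -2.0, 1.4]
grip_width: 0.0004
```

Run:
```python
from h import *
s=st();print(s['joint_torque'])
for n in ['scene','side']:
  c,P=cam(n);x,y,z=P[...,0],P[...,1],P[...,2]
  t=P[(z>.016)&(z<.045)&(x>.55)&(x<.66)&(abs(y+.02)<.06)&(c['color'].min(-1)>90)];print(n,len(t))
  t2=t[t[:,2]>.034];print(t2[:,:2].round(4)[:40].tolist() if len(t2)<15 else (t2.mean(0),cv2.minAreaRect((t2[:,:2]*1000).astype(np.float32))))
```

```text
t 56.83 p [ 0.5748 -0.0326  0.0025] rpy [-1.735e+02 -1.000e-01  1.800e+02] F [-1.3 -2.   1.4] w 0.0004 q [-0.25  0.75  1.69 -0.    0.7  -1.93]
[ 8.65821652e-01 -4.45473504e+01 -1.01975951e+01  3.21039744e-01
 -4.98498045e-01  7.95232976e-03]
scene 152
(array([ 0.58744043, -0.04062846,  0.03800526]), ((586.937255859375, -30.123779296875), (7.306029319763184, 58.424842834472656), 5.578256130218506))
side 177
[[0.5871, -0.0023], [0.5893, 0.0004], [0.5862, 0.0006], [0.584, -0.0024], [0.585, 0.0041]]
```

Request:
step_arm:
  slide:
    - [-0.5,0,0]
    - [-0.5,0,0]
    - [0,0,0]
    - [0,0,0]
  twist: [0,0,0,0]

```text
time: 57.27
position: [0.5748, -0.0325, 0.0025]
tool_rot: [-0.057, 0.998, 0.0, -0.001]
ft_force: [-4.7, -3.4, 2.6]
grip_width: 0.0003
```

The tool stopped advancing and the force is rising gently (about 5 N), so the tray is at its home stop. Backing off and rising.

Request:
step_arm:
  slide:
    - [2,0,0]
    - [4,0,0]
    - [8,0,0]
    - [12,0,0]
    - [15,0,0]
    - [15,0,0]
    - [10,0,-10]
    - [0,0,-20]
    - [0,0,-30]
    - [0,0,-30]
    - [0,0,-30]
    - [0,0,-30]
    - [0,0,-30]
    - [0,0,0]
    - [0,0,0]
  twist: [0,0,0,0,0,0,0,0,0,0,0,0,0,0,0]

```text
time: 58.52
position: [0.5119, -0.0401, 0.1844]
tool_rot: [-0.056, 0.998, -0.001, 0.003]
ft_force: [0.0, -0.4, -0.1]
grip_width: 0.0008
```

Run:
```python
from h import *
st();c,P=cam('wrist','e0');blocks(c,P,.033,.0435,(.5,.62,-.12,.06));blocks(c,P,.088,.1,(.6,.8,-.12,.1))
blocks(c,P,.077,.083,(.6,.72,-.1,.08));
c,P=cam('scene');cv2.imwrite('pics/e1.png',cv2.resize(c['color'][150:310,200:410],None,fx=3.5,fy=3.5,interpolation=cv2.INTER_CUBIC))
blocks(c,P,.0765,.084,(.6,.72,-.1,.08));blocks(c,P,.1,.108,(.5,.65,-.42,-.28));blocks(c,P,.033,.0435,(.5,.62,-.12,.06))
c,P=cam('side');cv2.imwrite('pics/e2.png',cv2.resize(c['color'][130:310,190:370],None,fx=3.3,fy=3.3,interpolation=cv2.INTER_CUBIC))
```

```text
t 58.52 p [ 0.5119 -0.0401  0.1844] rpy [-173.5    0.3 -179.9] F [ 0.  -0.4 -0.1] w 0.0008 q [-0.3   0.4   1.73  0.    1.01 -1.98]
px [306. 258.] 82 rect [586.2  -8.2] [ 6.7 11.3] 11.0 z 0.0396
px [282. 356.] 128 rect [672.6 -25.1] [ 3.6 24.8] 7.5 z 0.0918
px [385. 257.] 184 rect [ 580.2 -348.7] [87.8 20.5] 87.1 z 0.103
px [273. 223.] 63 rect [586.8 -29.7] [ 9.7 58.8] 10.1 z 0.0374
```

View pics/e0.png

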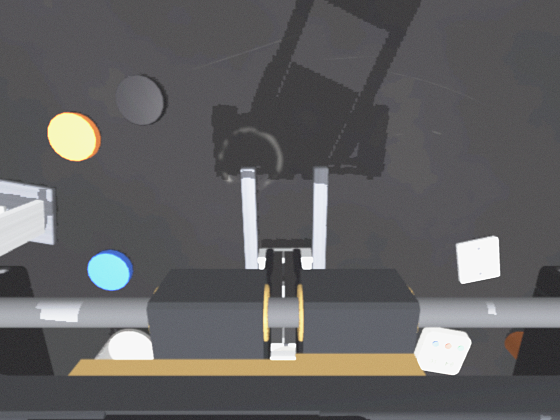

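View pics/e1.png

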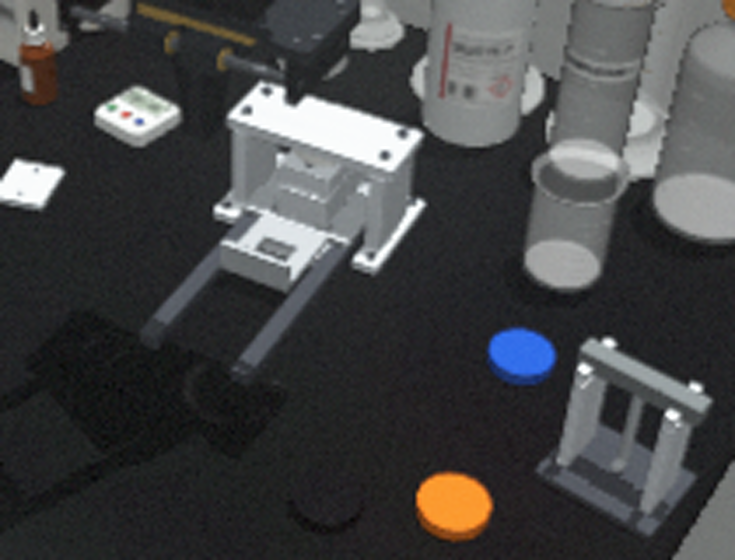

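View pics/e2.png

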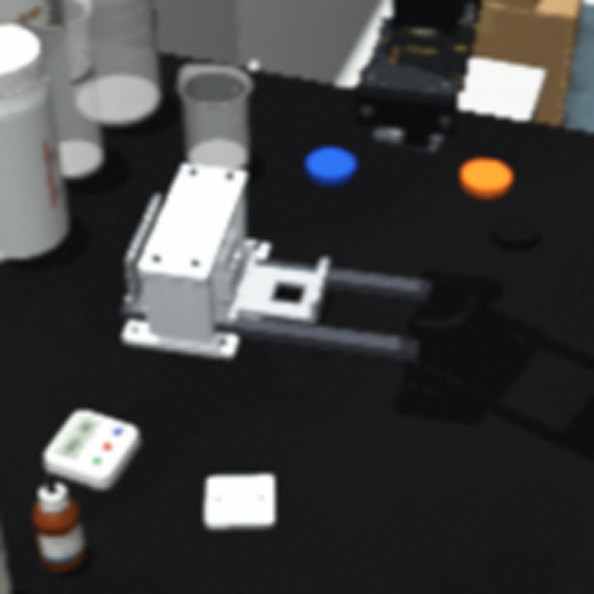

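The end pictures show the tray home, the pile stacked under the bar, the hook in its rack and the bystanders in place; the robot is clear. Handing in.

```bash
python3 -c "
from rig import robot
robot.hand_in()"
```

```text
the job is handed in; nothing more can be done
```

The job is done and handed in at about 58 s; hand-in gives no verdict, so the checks below are my own.

**What I did:** I hooked the tray out to about 134 mm and hung the hook back in its rack. I stacked the 28 mm packer, the 20 mm packer and the one white disc on the seat. Then I pushed the tray home by its lip until it met its stop at about 5 N.

**Last checks:**
- **Pile:** the disc's top was 60 mm above the tray and its centre within about 1 mm of the seat before the push. After the push it still looked stacked under the bar, but the bar hid its top, so I could not measure it again.
- **Tray:** the lip moved about 134 mm. It no longer advanced under the push, and its position agrees with fully home to about 2 mm.
- **Hook:** it hangs in the rack, with its handle within about 5 mm of where it started.
- **Bystanders:** the beaker, dropper bottle and timer were not touched, and the robot stands clear.

**What disagreed or went wrong:**
- The real fingertips sit about 35 mm higher than the reported pose implies. My first grip on the hook closed on nothing because of this, and I corrected for it afterwards.
- The tray started about 20 mm drawn rather than home.
- The white disc was knocked about 3 cm aside during the run, so I located it again before picking it up.
- The scene and side cameras differed by 3 to 6 mm, so I fine-tuned the placing with the wrist camera.

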